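Demagnetise a tray of driver sockets

ROBOT

A 7-joint arm with a two-finger parallel gripper is mounted at the origin on the work surface. World frame = base frame: x ahead of the robot, y to its left, z up, the work surface at z = 0. Lengths are in m, angles in rad, forces in N, time in s.
With the tool pointing down it reaches from about 0.4 to 0.85 m from the base axis. Payload 4.5 kg.
Tool frame: the origin (TCP) lies on the centre line of the jaws, within the pads' length; the fingertips stand 25 mm ahead of it and the grasp point (between the pads) lies 6 mm ahead of it; z points along the fingers, y is the direction in which the jaws open and shut (so a half turn about z gives the same grasp; the last joint's range is limited). The gripper opens to 88 mm and grips with 3 to 60 N. Pads are 18 mm wide; open, the fingers measure 123 mm over their backs; the gripper's body (75 mm by 187 mm) begins 45 mm behind the grasp point.
Start: joints at [1.353, 0.689, -0.195, 1.565, 0.157, 0.902, -0.215], TCP at [0.156, -0.605, 0.264] pointing down, gripper open.
Joint ranges: [-3.01, 3.01], [-0.46, 2.08], [-1.47, 1.51], [0.13, 2.56], [-1, 4.14], [0.04, 2.09], [-2.66, 2.66]. Speed limits (rad/s): [2.57, 2.57, 3.14, 3.14, 3.14, 3.14, 3.14].

INTERFACE

Orientations are given as a unit quaternion [x, y, z, w].
In Python, from plant import r, eyes gives the robot as it stands.
- The arm moves only by the tool servo_tool, never from a script. Its argument "deltas" is a list of rows, each an object of numbers: "dx", "dy", "dz": the shift along the tool's x, y, z in units of 60 mm (1.0 is 60 mm); "ax", "ay", "az": the turn, a rotation vector about the tool's x, y, z in units of 6 degrees (1.0 is 6 degrees); "hand": the finger opening in mm, from 0 to 88.1. A call has 1 to 10 rows; each row is the pose to reach, as a shift and turn from the pose commanded when the call began, along the tool's axes at that moment; what a row does not reach only later rows make up. A row lasts 1/8 s, in which the tool goes at most 62.5 mm and 10.7 degrees, less where a joint would pass 70% of its speed; a pose out of reach is approached as far as the arm can. A call with a gripper value outside its range is refused whole. The fingers move at their own pace and stop on an object; "newtons" is the grip in N (left out, the last holds). Time passes only in rows, so rows that repeat a pose let the fingers close. It gives the time, the measured TCP pose, the force and the opening at its end, in the units of the state.
- r.get_state(): the state, without advancing time (a new reading comes with each control period).
- eyes.snapshot(name): name is "side" or "top" or "wrist"; returns (picture, depth): 480x640x3 uint8, red, green, blue; 480x640 float32, m along the optical axis (not along the pixel's ray), 0 where there is no reading.
- eyes.camera_model(name): a dict with "fx", "fy", "cx", "cy" (pixels), "pose" (4x4, takes a point from camera to world coordinates). Camera axes: x right, y up, looking along -z (the intrinsics and any distortion apply to the point x, -y, -z); pixel columns grow to the right and rows downward; lengths in m; the calibration is good to about 2 mm. The wrist camera is an equidistant fisheye: a pixel r from the principal point sees the ray r / f radians off the axis. A picture is of the moment at which its call begins: read the wrist's pose just before it. camera_model takes no time and is no camera call; for the wrist camera it gives the pose at the moment of the call.
- r.finish_job(): hands the job in, once; it reports no verdict.
The state is a dict: "clock": time; "q": joint angles; "qd": joint speeds; "joint_torque": joint torques, N m; "tool_pos": TCP position; "eef_rot": TCP orientation; "contact_force": force on the tool from outside, world axes, zero at the start; "moment": the same for the moment, N m; "opening": opening from 0.0 (shut) to 1.0 (fully open).
Only numpy, scipy, OpenCV 4.12 (cv2) and the standard library are available. Lean on these libraries where they do the work, as an engineer would, in place of code of your own. Each camera call takes 0.05 s, during which the arm holds its last target.

TASK

The steel driver sockets in the green tray are magnetised: take the tray out of its rack and set it down, not drop it, on the demagnetiser's plate in the middle between the two coils, its short ends facing the coils, keeping it level so that no socket falls out. Only then lift the red safety cover on the switch box upright, flip the toggle under it fully over to the green-dot side, and close the cover fully again. Do not shift the jar, the solder spool or the meter.

Things in the scene. Friction and masses are not known exactly. Their poses are not given: they have to be found in the camera images.
- tray_mid (a point): Centre (half-way up) of the loose green open tray: 64 long (its x) x 44 wide (its y) x 34 mm high, walls and floor 3 mm thick, about 80 g plus contents. It starts in the rack, its underside 4 mm above the bench. Gripped from above by its two short ends (64 mm across) it comes out of the rack; between the coils only its long sides (44 mm across) can be reached, so it must be set down on the bare mat on the way and taken again the other way.
- socket1_mid (a point): Centre of loose steel driver socket 1: upright cylinder 13 mm diameter x 24 mm high, 14 g, standing in the tray
- socket2_mid (a point): Centre of loose steel driver socket 2: upright cylinder 13 mm diameter x 24 mm high, 14 g, standing in the tray
- socket3_mid (a point): Centre of loose steel driver socket 3: upright cylinder 13 mm diameter x 24 mm high, 14 g, standing in the tray
- rack: Fixed aluminium tray rack; origin at the centre of its underside on the bench. 64 x 70 mm plate 4 mm thick with two ribs along its x, 9 mm thick, up to 38 mm above the bench, inner faces 52 mm apart (y = +-26 mm): they stand 4 mm beside the tray's long sides; both ends (+-x) are open. The tray's long axis lies along the rack's x.
- coil_pad (a point): Fixed demagnetiser: this point is the centre of the top of its plate, between the coils, 4 mm above the bench; its x runs along the gap, its y from coil to coil. Plate 100 (x) x 160 (y) mm. Two upright grey coil blocks with copper, each 60 (x) x 34 (y) mm, 50 mm above the plate, inner faces 74 mm apart (y = +-37 mm). The tray goes here with its long axis along y; the gap is open along +-x and upward. The mat between it and the robot is always bare.
- switch_box: Fixed white switch box 130 (x) x 100 (y) x 50 mm high; origin at the centre of its underside on the bench. Its x points from the cover's lift tab to the cover's hinge, its y from the red dot (off) to the green dot (on). The dots lie on its top.
- cover (a joint): Angle of the red guard cover, rad: 0 closed, 1.9 fully open (leaning back beyond upright). A stiff hinge (0.05 N m of friction): it stays at whatever angle it is left. It may start slightly ajar.
- cover_hinge (a point): Middle of the cover's hinge axis, 51 mm above the bench; the axis is the switch box's y, the cover opens by its tab rising and swinging towards the box's +x. Does not move.
- cover_tab (a point): Grip point on the cover's lift tab: when closed it lies 90 mm from the hinge towards the box's -x and 30 mm above the hinge. The tab is 20 mm wide (y), 6 mm thick, sticks out 32 mm from the cover's front wall, and this point is 22 mm out from that wall. The cover itself is a hollow hood 68 (x) x 48 (y) x 36 mm high, open below.
- toggle (a joint): Angle of the steel toggle lever, rad: 0 off (leans 0.4 rad to the red-dot side, -y of the box), 0.8 fully on (leans 0.4 rad to the green-dot side, +y). It stays where it is left (0.02 N m of friction).
- toggle_tip (a point): Ball at the end of the toggle lever, 10 mm diameter, 27 mm from its pivot; the lever is a 7 mm rod.
- toggle_pivot (a point): Pivot of the toggle, 51 mm above the bench (1 mm above the box's top), 38 mm from the hinge towards the box's -x. Does not move.
- jar_mid (a point): Centre of a loose white-capped jar, 56 mm diameter x 55 mm high (leave alone)
- spool_mid (a point): Centre of a loose solder spool, 54 mm diameter x 42 mm high (leave alone)
- meter_mid (a point): Centre of a loose blue meter lying flat, 160 (its x) x 80 x 36 mm (leave alone)
Mind the look-alikes: they are no part of the job. Several things have the shape of the switch_box; the one meant has the colours described above.

How it is judged:
On the way, in this order (a step that is already met when the one before it is completed fails the run):
1. the tray, still held, stands between the coils, short ends facing them, no more than about 5 mm above the plate (x of tray_mid in the frame of coil_pad between -0.015 and 0.015 m and y of tray_mid in the frame of coil_pad between -0.01 and 0.01 m and z of tray_mid in the frame of coil_pad between 0.012 and 0.022 m and angle between the x axis of tray_mid and the y axis of coil_pad, either way round below 0.25 rad and angle between tray_mid's own z axis and vertical below 0.1 rad and contact force between the fingers and tray above 0.5 N), for 0.1 s.
2. the cover is lifted well open (over 1.1 rad) with the toggle still off (value of joint cover above 1.1 rad and value of joint toggle below 0.3 rad), for 0.1 s.
3. the toggle is fully on with the cover still open (value of joint toggle above 0.65 rad and value of joint cover above 0.7 rad), for 0.1 s.
At the end, for the whole second after the job is handed in: Tray level on the plate between the coils, within 15 mm along and 10 mm across the gap, short ends facing the coils (0.25 rad), 3 sockets in it; toggle over 0.65 rad; cover below 0.1 rad; jar, spool and meter within 20 mm of their starts (x of tray_mid in the frame of coil_pad between -0.015 and 0.015 m and y of tray_mid in the frame of coil_pad between -0.01 and 0.01 m and z of tray_mid in the frame of coil_pad between 0.012 and 0.022 m and angle between the x axis of tray_mid and the y axis of coil_pad, either way round below 0.25 rad and angle between tray_mid's own z axis and vertical below 0.1 rad and x of socket1_mid in the frame of tray_mid between -0.03 and 0.03 m and y of socket1_mid in the frame of tray_mid between -0.02 and 0.02 m and z of socket1_mid in the frame of tray_mid between -0.022 and 0.022 m and x of socket2_mid in the frame of tray_mid between -0.03 and 0.03 m and y of socket2_mid in the frame of tray_mid between -0.02 and 0.02 m and z of socket2_mid in the frame of tray_mid between -0.022 and 0.022 m and x of socket3_mid in the frame of tray_mid between -0.03 and 0.03 m and y of socket3_mid in the frame of tray_mid between -0.02 and 0.02 m and z of socket3_mid in the frame of tray_mid between -0.022 and 0.022 m and value of joint toggle above 0.65 rad and value of joint cover below 0.1 rad and distance of each of jar_mid, spool_mid, meter_mid from where it was at the start of the episode below 0.02 m); the robot touches nothing.
It fails at once if a socket leaves the tray (not (x of socket1_mid in the frame of tray_mid between -0.03 and 0.03 m and y of socket1_mid in the frame of tray_mid between -0.02 and 0.02 m and z of socket1_mid in the frame of tray_mid between -0.022 and 0.022 m and x of socket2_mid in the frame of tray_mid between -0.03 and 0.03 m and y of socket2_mid in the frame of tray_mid between -0.02 and 0.02 m and z of socket2_mid in the frame of tray_mid between -0.022 and 0.022 m and x of socket3_mid in the frame of tray_mid between -0.03 and 0.03 m and y of socket3_mid in the frame of tray_mid between -0.02 and 0.02 m and z of socket3_mid in the frame of tray_mid between -0.022 and 0.022 m)).
It fails at once if the tray is tipped by more than 0.5 rad (angle between tray_mid's own z axis and vertical above 0.5 rad).
It fails at once if the jar, spool or meter is shifted by more than 20 mm (distance of any of jar_mid, spool_mid, meter_mid from where it was at the start of the episode above 0.02 m).
It also fails if it takes over 72 s, if anything falls off the work surface, if the arm or the gripper's body presses on something with over 40 N, if the wrist force passes 120 N, or if a joint passes its speed limit or range.

## Working session

There is one attempt and no reset: what is moved stays moved. The work goes in short steps, Python scripts to look and compute and a tool call to move; the robot and the scene stay as the last step left them, time stands still between calls to the robot, and variables do not carry over. Pictures are saved under pics/ and viewed, and the job is handed in when it is done.

Besides the shell and the picture viewer there is one more tool, called after ">>>" by a JSON object that holds its "op" and its "data", one argument or row to a line. servo_tool: Moves the arm, as the interface text tells. Its arguments: {"type":"object","properties":{"deltas":{"type":"array","items":{"type":"object","properties":{"dx":{"type":"number"},"dy":{"type":"number"},"dz":{"type":"number"},"ax":{"type":"number"},"ay":{"type":"number"},"az":{"type":"number"},"hand":{"type":"number"}}}},"newtons":{"type":"number"}},"required":["deltas"]}

```bash
ls -la; mkdir -p pics
python3 - <<'E'
from plant import r, eyes
import cv2, numpy as np
s=r.get_state();print(s)
for n in ("top","side"):
    p,d=eyes.snapshot(n); cv2.imwrite(f"pics/{n}0.png",p[:,:,::-1]); np.save(f"{n}0.npy",d); np.save(f"{n}0p.npy",p)
    m=eyes.camera_model(n); print(n,m)
print(eyes.camera_model("wrist"))
E
```

```text
total 12
drwxr-xr-x  3 agent agent 4096 Dec  7 14:54 .
drwxr-xr-x 23 root  root  4096 Dec  7 14:54 ..
drwxr-xr-x  2 agent agent 4096 Dec  7 14:54 pics
{'clock': 0.0, 'q': array([ 1.3527838 ,  0.68997113, -0.1944883 ,  1.56632391,  0.15729849,
        0.90248882, -0.21510876]), 'qd': array([-0.00061055, -0.00067019,  0.00036417,  0.00035212, -0.00171926,
        0.00070318,  0.00014202]), 'joint_torque': array([-3.88485087e-04, -5.27554464e+01, -1.26711644e+00, -1.53429240e+01,
       -5.25842293e-02,  6.51793162e-03,  1.32008986e-04]), 'tool_pos': array([ 0.15552472, -0.60474766,  0.26292272]), 'eef_rot': array([ 9.92080578e-01,  1.25599823e-01, -1.84741366e-04, -8.81730612e-04]), 'contact_force': array([ 0.10913863, -0.59619919, -0.60362675]), 'moment': array([0.01710178, 0.05136637, 0.024987  ]), 'opening': 0.9984882559496786}
top {'fx': 563.4579837838669, 'fy': 563.4579837838669, 'cx': 330.15792637326655, 'cy': 231.6658700399415, 'pose': array([[-0.00545136,  0.99079756, -0.13524233,  0.37756367],
       [-0.99995141, -0.00651194, -0.00740093, -0.07256109],
       [-0.00821352,  0.13519541,  0.99078491,  1.35971708],
       [ 0.        ,  0.        ,  0.        ,  1.        ]])}
side {'fx': 463.2449719521279, 'fy': 463.2449719521279, 'cx': 323.0674696435104, 'cy': 243.55107334477958, 'pose': array([[-0.80811985,  0.37053166, -0.457874  ,  0.10850481],
       [-0.58871871, -0.48332151,  0.64792793,  0.55156266],
       [ 0.01877746,  0.79316241,  0.60872063,  0.66066761],
       [ 0.        ,  0.        ,  0.        ,  1.        ]])}
{'fx': 371.64829954431775, 'fy': 371.64829954431775, 'cx': 317.28766657106775, 'cy': 237.6475575028359, 'pose': array([[ 0.24968711,  0.92096221,  0.29914036,  0.23301581],
       [-0.96832575,  0.23787674,  0.07589406, -0.5849303 ],
       [-0.00126297, -0.30861508,  0.95118617,  0.3837928 ],
       [ 0.        ,  0.        ,  0.        ,  1.        ]])}
```

View pics/top0.png

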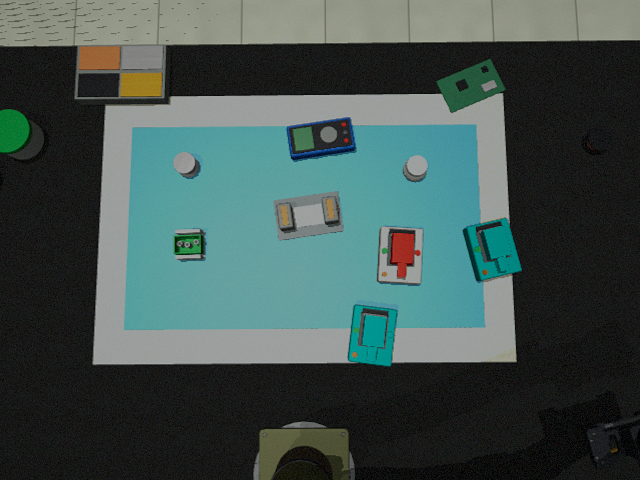

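View pics/side0.png

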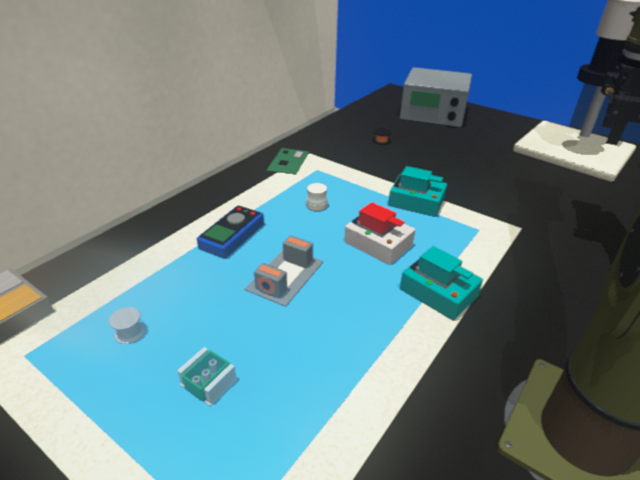

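The top view shows the tray in its rack at (189,244), the coils at (285,217) and (332,208), the meter at (321,138), and the spool and jar at (186,164) and (416,167). Three things have the switch box's shape: the white box with the red cover at (401,255), a teal box at (373,335) and a teal box at (492,250). I choose the white and red one. Next I check it in close crops.

Run:
```python
import cv2, numpy as np
t=np.load("top0p.npy")[:,:,::-1]; s=np.load("side0p.npy")[:,:,::-1]
a=cv2.resize(t[215:295,365:435],None,fx=5,fy=5,interpolation=cv2.INTER_CUBIC)
b=cv2.resize(t[220:270,165:215],(400,400),interpolation=cv2.INTER_CUBIC)
cv2.imwrite("pics/c1.png",np.hstack([a,b]))
a=cv2.resize(s[190:270,335:425],(450,400),interpolation=cv2.INTER_CUBIC)
b=cv2.resize(t[185:245,265:350],(340,240),interpolation=cv2.INTER_CUBIC); b=cv2.copyMakeBorder(b,0,160,0,0,cv2.BORDER_CONSTANT)
cv2.imwrite("pics/c2.png",np.hstack([a,b]))
```

```text
(no output)
```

View pics/c1.png

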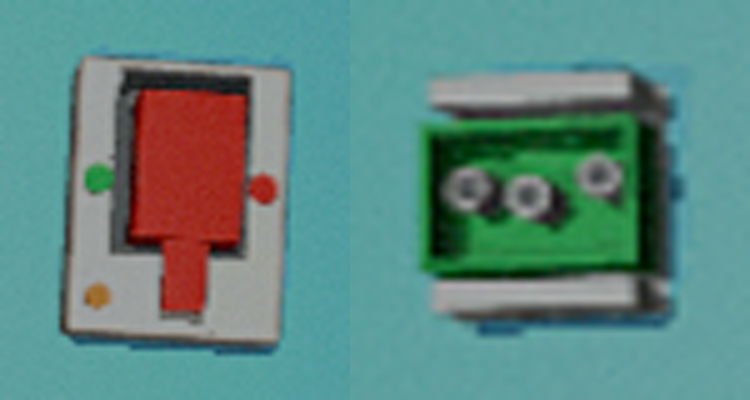

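View pics/c2.png

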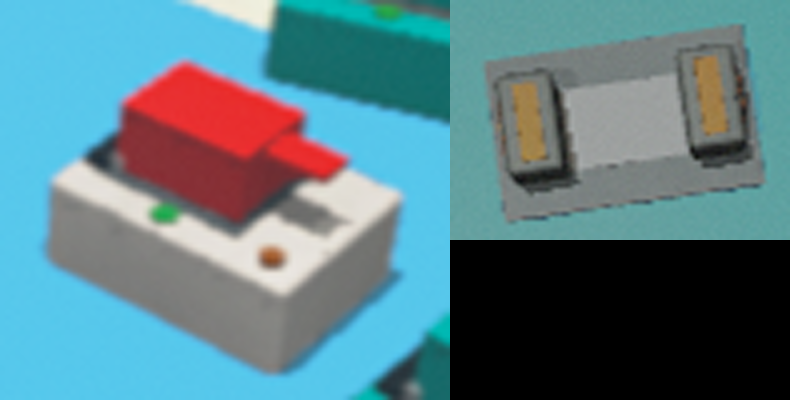

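```bash
cat > h.py <<'E'
import numpy as np, cv2
from plant import r, eyes
def ray(m,uv):
    uv=np.atleast_2d(uv).astype(float)
    d=np.stack([(uv[:,0]-m['cx'])/m['fx'],-(uv[:,1]-m['cy'])/m['fy'],-np.ones(len(uv))],1)
    P=m['pose']; return P[:3,3], d@P[:3,:3].T
def onz(m,uv,z):
    o,d=ray(m,uv); return o+d*((z-o[2])/d[:,2])[:,None]
def dep(m,uv,dz):
    o,d=ray(m,uv); return o+d*np.asarray(dz)[:,None]
def wray(m,uv):
    uv=np.atleast_2d(uv).astype(float)
    x=(uv[:,0]-m['cx'])/m['fx'];y=(uv[:,1]-m['cy'])/m['fy']
    th=np.hypot(x,y); s=np.where(th>1e-9,np.sin(th)/np.maximum(th,1e-9),1)
    d=np.stack([x*s,-y*s,-np.cos(th)],1); P=m['pose']; return P[:3,3], d@P[:3,:3].T
def wonz(m,uv,z):
    o,d=wray(m,uv); return o+d*((z-o[2])/d[:,2])[:,None]
def rect(pts):
    (c,wh,a)=cv2.minAreaRect(pts[:,:2].astype(np.float32)*1000); return np.array(c)/1000,wh,a
def big(mask,box=None):
    mask=mask.astype(np.uint8)
    if box is not None:
        k=np.zeros_like(mask); x0,y0,x1,y1=box; k[y0:y1,x0:x1]=1; mask=mask*k
    cs,_=cv2.findContours(mask,cv2.RETR_EXTERNAL,cv2.CHAIN_APPROX_NONE)
    return max(cs,key=cv2.contourArea)[:,0,:]
E
python3 - <<'E'
from h import *
m=eyes.camera_model("top"); p=np.load("top0p.npy"); d=np.load("top0.npy")
hsv=cv2.cvtColor(p,cv2.COLOR_RGB2HSV); H,S,V=[hsv[:,:,i].astype(int) for i in range(3)]
# heights from depth at spots
for n,uv in dict(mat=(240,290),tray_mid=(189,256),plate=(308,213),box=(385,270),coverT=(400,245),tab=(402,272),ribtop=(190,232),meter=(321,150),spool=(184,160),jar=(415,162)).items():
    print(n,dep(m,[uv],[d[uv[1],uv[0]]]).round(3))
g=(H>40)&(H<85)&(S>110)
c=big(g,(165,220,215,270)); print("tray",rect(onz(m,c,0.038)))
red=((H<8)|(H>172))&(S>130)&(V>60)
c=big(red,(380,225,420,282)); print("red px",c.min(0),c.max(0),len(c))
# cover dots
for n,mk in (("green",g),("reddot",red)):
  k=np.zeros(mk.shape,np.uint8);k[225:290,370:435]=mk[225:290,370:435]
  nn,l,st,ce=cv2.connectedComponentsWithStats(k)
  for i in range(1,nn):
    if 4<st[i,4]: print(n,st[i],onz(m,[ce[i]],0.05).round(4))
# box: non-teal region
teal=(H>80)&(H<100)&(S>70)
c=big(~teal,(370,220,430,290)); print("box",rect(onz(m,c,0.05)))
c=big(~teal,(265,180,355,250)); print("coil plate",rect(onz(m,c,0.004)))
cop=(H>8)&(H<25)&(S>90)
for b in ((270,195,300,235),(318,190,348,228)):
  c=big(cop,b); print("cop",rect(onz(m,c,0.054)))
print(H[213,308],S[213,308],V[213,308],H[225,282],S[225,282])
E
```

```text
mat [[ 0.423  0.155 -0.   ]]
tray_mid [[0.502 0.27  0.04 ]]
plate [[ 0.609 -0.009  0.004]]
box [[ 0.466 -0.19   0.049]]
coverT [[ 0.52  -0.222  0.086]]
tab [[ 0.459 -0.225  0.081]]
ribtop [[0.559 0.269 0.04 ]]
meter [[ 0.758 -0.042  0.037]]
spool [[0.733 0.287 0.045]]
jar [[ 0.721 -0.265  0.055]]
tray (array([0.53061731, 0.27371829]), (47.44820785522461, 71.11174774169922), 1.8521889448165894)
red px [391 233] [414 277] 123
green [382 248   6   5  25] [[ 0.5119 -0.1888  0.05  ]]
reddot [391 233  24  45 794] [[ 0.5092 -0.2304  0.05  ]]
reddot [415 250   5   6  24] [[ 0.5064 -0.2653  0.05  ]]
box (array([ 0.50017389, -0.22487279]), (101.92461395263672, 133.13009643554688), 85.77725982666016)
coil plate (array([ 0.60360925, -0.00843213]), (101.6164779663086, 160.00393676757812), 8.170706748962402)
cop (array([0.59600293, 0.04477709]), (44.93825912475586, 13.293537139892578), 8.29489517211914)
cop (array([ 0.61129486, -0.06212682]), (45.20241165161133, 13.606372833251953), 8.350152015686035)
80 10 161 41 22
```

```bash
cat >> h.py <<'E'
from scipy.spatial.transform import Rotation as R
def Rd(heading):  # tool down, tool x at heading (deg)
    c,s=np.cos(np.radians(heading)),np.sin(np.radians(heading))
    return R.from_matrix(np.array([[c,s,0],[s,-c,0],[0,0,-1.]]))
def delta(pos,heading,frm=None):
    s=r.get_state()
    p0,R0=(s['tool_pos'],R.from_quat(s['eef_rot'])) if frm is None else (np.array(frm[0],float),Rd(frm[1]))
    d=R0.inv().apply(np.array(pos)-p0)/0.06
    w=np.degrees((R0.inv()*Rd(heading)).as_rotvec())/6
    print("d",d.round(3),"a",w.round(3),"rows",max(np.linalg.norm(d)*.06/.0625,np.linalg.norm(w)*6/10.7).round(1))
def wsnap(name):
    m=eyes.camera_model("wrist"); p,d=eyes.snapshot("wrist"); cv2.imwrite(f"pics/{name}.png",p[:,:,::-1]); np.save(name+"p.npy",p); np.save(name+"d.npy",d); np.save(name+"m.npy",m,allow_pickle=True); return m,p,d
def stat():
    s=r.get_state(); M=R.from_quat(s['eef_rot']).as_matrix()
    print("t",round(s['clock'],2),"pos",s['tool_pos'].round(4),"head",np.degrees(np.arctan2(M[1,0],M[0,0])).round(2),"tilt",np.degrees(np.arccos(-M[2,2])).round(2),"F",s['contact_force'].round(1),"open",round(s['opening']*88.1,1),"q",s['q'].round(2))
E
python3 -c "
from h import *
stat(); delta((0.45,-0.22,0.30),-4)"
```

```text
t 0.1 pos [ 0.1555 -0.6048  0.263 ] head 14.43 tilt 0.09 F [ 0.2  0.4 -0.6] open 88.4 q [ 1.35  0.69 -0.19  1.57  0.16  0.9  -0.22]
d [ 6.351 -4.989 -0.609] a [-1.500e-02  3.000e-03  3.072e+00] rows 7.8
```

>>> {"op": "servo_tool", "data": {
  "deltas": [
    {"dx": 6.35, "dy": -5.0, "dz": -0.6, "az": 3.07},
    {"dx": 6.35, "dy": -5.0, "dz": -0.6, "az": 3.07},
    {"dx": 6.35, "dy": -5.0, "dz": -0.6, "az": 3.07},
    {"dx": 6.35, "dy": -5.0, "dz": -0.6, "az": 3.07},
    {"dx": 6.35, "dy": -5.0, "dz": -0.6, "az": 3.07},
    {"dx": 6.35, "dy": -5.0, "dz": -0.6, "az": 3.07},
    {"dx": 6.35, "dy": -5.0, "dz": -0.6, "az": 3.07},
    {"dx": 6.35, "dy": -5.0, "dz": -0.6, "az": 3.07},
    {"dx": 6.35, "dy": -5.0, "dz": -0.6, "az": 3.07},
    {"dx": 6.35, "dy": -5.0, "dz": -0.6, "az": 3.07}
  ]
}}

```text
schema error: expected keys dx, dy, dz, ax, ay, az, hand
```

```bash
python3 -c "
from h import *
stat(); wsnap('w1'); delta((0.50,0.274,0.2),1.85)"
```

```text
t 0.1 pos [ 0.1555 -0.6048  0.263 ] head 14.43 tilt 0.09 F [ 0.2  0.4 -0.6] open 88.4 q [ 1.35  0.69 -0.19  1.57  0.16  0.9  -0.22]
d [  9.209 -12.754   1.069] a [-1.300e-02  2.000e-03  2.097e+00] rows 15.1
```

View pics/w1.png

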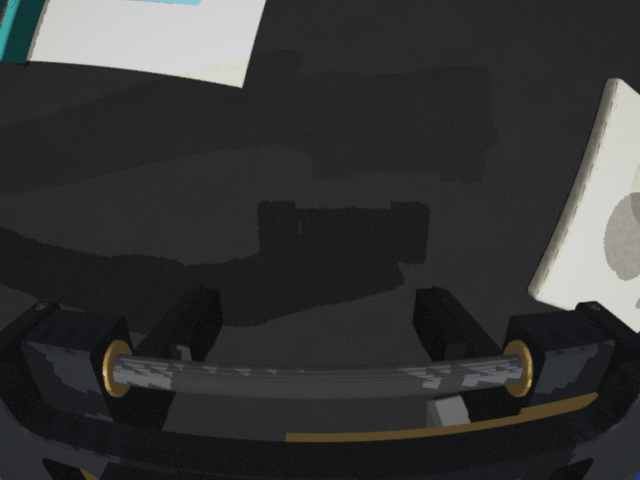

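The move was refused because every key is required, so this picture is still from the start pose: bare bench, with the fingers at the bottom near (215,290) and (430,290). I'll resend the move with all keys.

>>> {"op": "servo_tool", "data": {
  "deltas": [
    {"dx": 6.35, "dy": -5.0, "dz": -0.6, "ax": 0, "ay": 0, "az": 3.07, "hand": 88},
    {"dx": 6.35, "dy": -5.0, "dz": -0.6, "ax": 0, "ay": 0, "az": 3.07, "hand": 88},
    {"dx": 6.35, "dy": -5.0, "dz": -0.6, "ax": 0, "ay": 0, "az": 3.07, "hand": 88},
    {"dx": 6.35, "dy": -5.0, "dz": -0.6, "ax": 0, "ay": 0, "az": 3.07, "hand": 88},
    {"dx": 6.35, "dy": -5.0, "dz": -0.6, "ax": 0, "ay": 0, "az": 3.07, "hand": 88},
    {"dx": 6.35, "dy": -5.0, "dz": -0.6, "ax": 0, "ay": 0, "az": 3.07, "hand": 88},
    {"dx": 6.35, "dy": -5.0, "dz": -0.6, "ax": 0, "ay": 0, "az": 3.07, "hand": 88},
    {"dx": 6.35, "dy": -5.0, "dz": -0.6, "ax": 0, "ay": 0, "az": 3.07, "hand": 88},
    {"dx": 6.35, "dy": -5.0, "dz": -0.6, "ax": 0, "ay": 0, "az": 3.07, "hand": 88},
    {"dx": 6.35, "dy": -5.0, "dz": -0.6, "ax": 0, "ay": 0, "az": 3.07, "hand": 88}
  ]
}}

```text
clock: 1.4
tool_pos: [0.4493, -0.2204, 0.2995]
eef_rot: [0.999, -0.035, -0.001, 0.0]
contact_force: [-0.6, -0.4, 0.2]
opening: 1.003
```

```bash
python3 -c "
from h import *
stat(); wsnap('w2'); delta((0.48,0.274,0.2),1.85)"
```

```text
t 1.4 pos [ 0.4493 -0.2204  0.2995] head -4.02 tilt 0.07 F [-0.6 -0.4  0.2] open 88.4 q [ 0.41  0.48 -0.08  1.89  0.05  0.78 -1.33]
d [-0.073 -8.267  1.653] a [ 0.006  0.012 -0.993] rows 8.1
```

View pics/w2.png

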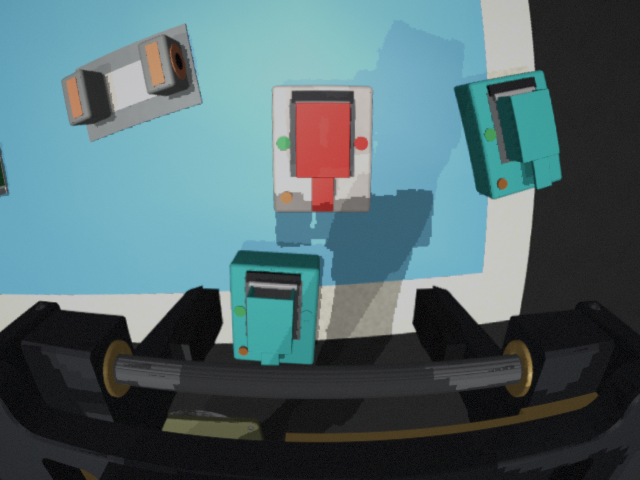

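The wrist view shows the white box centred at (322,150), with the green dot at (283,143), the red dot at (361,143) and the red tab at (322,195). I measure these while moving to the tray.

Run:
```python
from h import *
m=np.load("w2m.npy",allow_pickle=True).item(); p=np.load("w2p.npy"); d=np.load("w2d.npy")
hsv=cv2.cvtColor(p,cv2.COLOR_RGB2HSV); H,S,V=[hsv[:,:,i].astype(int) for i in range(3)]
g=(H>40)&(H<80)&(S>110)
red=((H<6)|(H>174))&(S>130)&(V>60)
for n,mk in (("green",g),("reddot",red)):
  k=np.zeros(mk.shape,np.uint8);k[80:220,268:378]=mk[80:220,268:378]
  nn,l,st,ce=cv2.connectedComponentsWithStats(k)
  for i in range(1,nn):
    if 30<st[i,4]: print(n,st[i],wonz(m,[ce[i]],0.05).round(4))
# tab : mask rows >180
ys,xs=np.nonzero(red[183:206,300:345]); print("tab rows", ys.min()+183,ys.max()+183,xs.min()+300,xs.max()+300)
ys,xs=np.nonzero(red[95:225,295:352]); print("red ext", ys.min()+95,ys.max()+95,xs.min()+295,xs.max()+295)
wt=(S<60)&(V>80)
c=big(wt|red|g|((H>8)&(H<25)&(S>60)&(V>70)),(268,80,378,216)); print(c.min(0),c.max(0)); pts=wonz(m,c,0.05); print("box",rect(pts))
for n,uv in dict(cov=(322,140),covfront=(322,172),covback=(322,106),tab=(322,190),tabend=(322,207)).items():
    o,dr=wray(m,[uv]); f=-np.linalg.inv(m['pose'][:3,:3])@dr[0]; 
    print(n,(o+dr[0]*d[uv[1],uv[0]]/f[2]).round(4))
```

```text
green [281 138   8  10  35] [[ 0.5101 -0.1937  0.05  ]]
reddot [ 296  103   55  108 4690] [[ 0.5022 -0.2294  0.05  ]]
reddot [354 137  14  13 134] [[ 0.5044 -0.2674  0.05  ]]
tab rows 183 205 312 332
red ext 103 210 296 350
[272  85] [372 211]
box (array([ 0.50122775, -0.22854958]), (99.1441879272461, 128.008056640625), 85.96450805664062)
cov [ 0.5117 -0.2291  0.0881]
covfront [ 0.4829 -0.2271  0.0879]
covback [ 0.5422 -0.2312  0.0851]
tab [ 0.4657 -0.226   0.0842]
tabend [ 0.4497 -0.2249  0.0842]
```

>>> {"op": "servo_tool", "data": {
  "deltas": [
    {"dx": 0, "dy": -8.3, "dz": 1.6, "ax": 0, "ay": 0, "az": -1, "hand": 88},
    {"dx": 0, "dy": -8.3, "dz": 1.6, "ax": 0, "ay": 0, "az": -1, "hand": 88},
    {"dx": 0, "dy": -8.3, "dz": 1.6, "ax": 0, "ay": 0, "az": -1, "hand": 88},
    {"dx": 0, "dy": -8.3, "dz": 1.6, "ax": 0, "ay": 0, "az": -1, "hand": 88},
    {"dx": 0, "dy": -8.3, "dz": 1.6, "ax": 0, "ay": 0, "az": -1, "hand": 88},
    {"dx": 0, "dy": -8.3, "dz": 1.6, "ax": 0, "ay": 0, "az": -1, "hand": 88},
    {"dx": 0, "dy": -8.3, "dz": 1.6, "ax": 0, "ay": 0, "az": -1, "hand": 88},
    {"dx": 0, "dy": -8.3, "dz": 1.6, "ax": 0, "ay": 0, "az": -1, "hand": 88},
    {"dx": 0, "dy": -8.3, "dz": 1.6, "ax": 0, "ay": 0, "az": -1, "hand": 88},
    {"dx": 0, "dy": -8.3, "dz": 1.6, "ax": 0, "ay": 0, "az": -1, "hand": 88}
  ]
}}

```text
clock: 2.7
tool_pos: [0.485, 0.2751, 0.2033]
eef_rot: [1.0, 0.017, -0.0, 0.001]
contact_force: [-0.1, -0.7, 0.3]
opening: 1.001
```

```bash
python3 -c "
from h import *
stat(); wsnap('w3')"
```

```text
t 2.7 pos [0.485  0.2751 0.2033] head 1.9 tilt 0.11 F [-0.1 -0.7  0.3] open 88.2 q [-0.58  0.68 -0.03  1.84  0.03  0.63 -2.17]
```

View pics/w3.png

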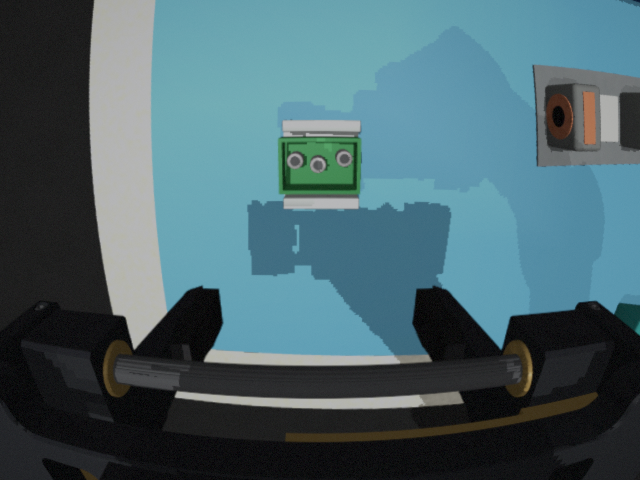

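The tray is centred at (320,166) with three sockets standing in it, and its ribs show above and below.

Run:
```python
from h import *
m=np.load("w3m.npy",allow_pickle=True).item(); p=np.load("w3p.npy"); d=np.load("w3d.npy")
hsv=cv2.cvtColor(p,cv2.COLOR_RGB2HSV); H,S,V=[hsv[:,:,i].astype(int) for i in range(3)]
g=(H>40)&(H<80)&(S>110)
c=big(g,(265,110,375,215)); print(c.min(0),c.max(0)); print("tray",rect(wonz(m,c,0.038)))
wt=(S<60)&(V>120)
c1=big(wt,(265,110,375,140));c2=big(wt,(265,190,375,215))
pts=np.vstack([wonz(m,c1,0.038),wonz(m,c2,0.038)]);print("ribs",rect(wonz(m,c1,.038)),rect(wonz(m,c2,.038)))
gg=(H<30)&(S>60)
```

```text
[278 137] [360 193]
tray (array([0.53092279, 0.2748511 ]), (44.07074737548828, 63.45390319824219), 1.9904210567474365)
ribs (array([0.55986298, 0.27442496]), (12.545997619628906, 59.45104217529297), 2.0554680824279785) (array([0.50123077, 0.27269971]), (8.911752700805664, 59.48255920410156), 1.6294282674789429)
```

>>> {"op": "servo_tool", "data": {
  "deltas": [
    {"dx": 0.767, "dy": 0.03, "dz": 0.8, "ax": 0, "ay": 0, "az": 0, "hand": 88},
    {"dx": 0.767, "dy": 0.03, "dz": 1.5, "ax": 0, "ay": 0, "az": 0, "hand": 88},
    {"dx": 0.767, "dy": 0.03, "dz": 2.2, "ax": 0, "ay": 0, "az": 0, "hand": 88},
    {"dx": 0.767, "dy": 0.03, "dz": 2.82, "ax": 0, "ay": 0, "az": 0, "hand": 88},
    {"dx": 0.767, "dy": 0.03, "dz": 2.82, "ax": 0, "ay": 0, "az": 0, "hand": 88},
    {"dx": 0.767, "dy": 0.03, "dz": 2.82, "ax": 0, "ay": 0, "az": 0, "hand": 80}
  ],
  "newtons": 10
}}

```text
clock: 3.5
tool_pos: [0.532, 0.2754, 0.036]
eef_rot: [1.0, 0.016, 0.001, 0.0]
contact_force: [0.2, 0.9, -0.2]
opening: 0.916
```

```bash
python3 -c "
from h import *
stat()"
```

```text
t 3.5 pos [0.532  0.2754 0.036 ] head 1.88 tilt 0.11 F [ 0.2  0.9 -0.2] open 80.7 q [-0.54  0.99 -0.02  1.78  0.05  0.38 -2.14]
```

>>> {"op": "servo_tool", "data": {
  "deltas": [
    {"dx": 0, "dy": 0, "dz": 0, "ax": 0, "ay": 0, "az": 0, "hand": 68},
    {"dx": 0, "dy": 0, "dz": 0, "ax": 0, "ay": 0, "az": 0, "hand": 56},
    {"dx": 0, "dy": 0, "dz": 0, "ax": 0, "ay": 0, "az": 0, "hand": 56},
    {"dx": 0, "dy": 0, "dz": 0, "ax": 0, "ay": 0, "az": 0, "hand": 56},
    {"dx": 0, "dy": 0, "dz": 0, "ax": 0, "ay": 0, "az": 0, "hand": 56}
  ],
  "newtons": 15
}}

```text
clock: 4.12
tool_pos: [0.5316, 0.2768, 0.0361]
eef_rot: [1.0, 0.017, 0.001, -0.0]
contact_force: [-1.4, -0.8, 7.3]
opening: 0.726
```

```bash
python3 -c "
from h import *
stat()"
```

```text
t 4.12 pos [0.5316 0.2768 0.0361] head 1.99 tilt 0.13 F [-1.4 -0.8  7.3] open 64.0 q [-0.54  0.99 -0.02  1.78  0.05  0.38 -2.14]
```

>>> {"op": "servo_tool", "data": {
  "deltas": [
    {"dx": 0, "dy": 0, "dz": -0.1, "ax": 0, "ay": 0, "az": 0, "hand": 56},
    {"dx": 0, "dy": 0, "dz": -0.2, "ax": 0, "ay": 0, "az": 0, "hand": 56},
    {"dx": 0, "dy": 0, "dz": -0.35, "ax": 0, "ay": 0, "az": 0, "hand": 56},
    {"dx": 0, "dy": 0, "dz": -0.5, "ax": 0, "ay": 0, "az": 0, "hand": 56},
    {"dx": 0, "dy": 0, "dz": -0.65, "ax": 0, "ay": 0, "az": 0, "hand": 56},
    {"dx": 0, "dy": 0, "dz": -0.8, "ax": 0, "ay": 0, "az": 0, "hand": 56},
    {"dx": 0, "dy": 0, "dz": -0.95, "ax": 0, "ay": 0, "az": 0, "hand": 56},
    {"dx": 0, "dy": 0, "dz": -1.0, "ax": 0, "ay": 0, "az": 0, "hand": 56},
    {"dx": 0, "dy": 0, "dz": -1.0, "ax": 0, "ay": 0, "az": 0, "hand": 56}
  ]
}}

```text
clock: 5.25
tool_pos: [0.5308, 0.2768, 0.0947]
eef_rot: [1.0, 0.018, 0.0, -0.0]
contact_force: [0.3, 0.0, -0.9]
opening: 0.722
```

Run:
```python
from h import *
stat(); wsnap('w4'); delta((0.44,0.02,0.096),8.15)
p,d=eyes.snapshot("side"); cv2.imwrite("pics/s4.png",p[240:440,120:320,::-1].repeat(2,0).repeat(2,1))
```

```text
t 5.25 pos [0.5308 0.2768 0.0947] head 2.01 tilt 0.01 F [ 0.3  0.  -0.9] open 63.6 q [-0.54  0.89 -0.03  1.77  0.05  0.48 -2.14]
d [-1.659  4.223 -0.026] a [ 0.002  0.002 -1.024] rows 4.4
```

View pics/w4.png

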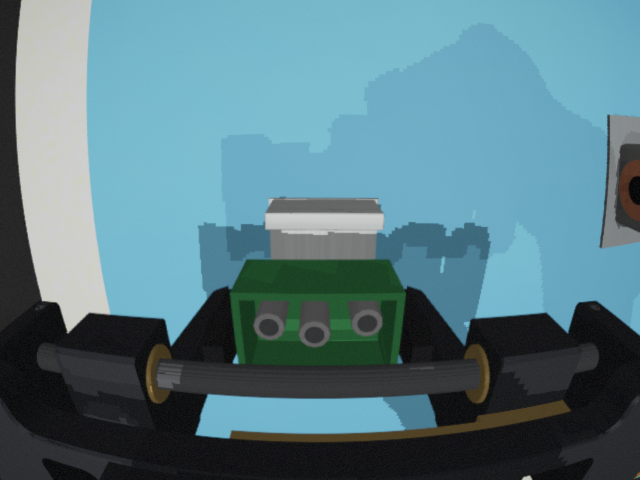

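View pics/s4.png

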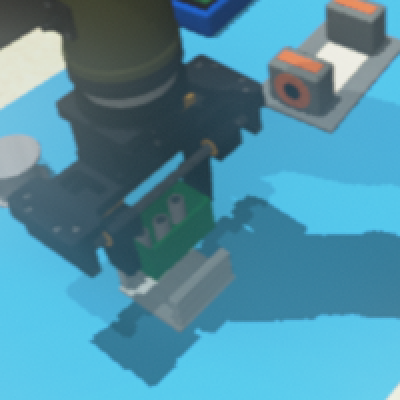

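>>> {"op": "servo_tool", "data": {
  "deltas": [
    {"dx": -0.07, "dy": 0.17, "dz": 0, "ax": 0, "ay": 0, "az": -0.04, "hand": 56},
    {"dx": -0.2, "dy": 0.51, "dz": 0, "ax": 0, "ay": 0, "az": -0.12, "hand": 56},
    {"dx": -0.4, "dy": 1.01, "dz": 0, "ax": 0, "ay": 0, "az": -0.24, "hand": 56},
    {"dx": -0.63, "dy": 1.6, "dz": 0, "ax": 0, "ay": 0, "az": -0.38, "hand": 56},
    {"dx": -0.86, "dy": 2.2, "dz": 0, "ax": 0, "ay": 0, "az": -0.53, "hand": 56},
    {"dx": -1.1, "dy": 2.79, "dz": 0, "ax": 0, "ay": 0, "az": -0.67, "hand": 56},
    {"dx": -1.33, "dy": 3.38, "dz": 0, "ax": 0, "ay": 0, "az": -0.82, "hand": 56},
    {"dx": -1.51, "dy": 3.84, "dz": 0, "ax": 0, "ay": 0, "az": -0.93, "hand": 56},
    {"dx": -1.61, "dy": 4.1, "dz": 0, "ax": 0, "ay": 0, "az": -1.0, "hand": 56},
    {"dx": -1.66, "dy": 4.22, "dz": 0, "ax": 0, "ay": 0, "az": -1.02, "hand": 56}
  ]
}}

```text
clock: 6.6
tool_pos: [0.4399, 0.0195, 0.0945]
eef_rot: [0.998, 0.07, 0.0, 0.0]
contact_force: [0.1, -0.1, -0.7]
opening: 0.725
```

```bash
python3 -c "
from h import *
stat()"
```

```text
t 6.6 pos [0.4399 0.0195 0.0945] head 8.08 tilt 0.01 F [ 0.1 -0.1 -0.7] open 63.8 q [-0.13  0.8  -0.04  2.24  0.26  0.1  -1.84]
```

>>> {"op": "servo_tool", "data": {
  "deltas": [
    {"dx": 0.2, "dy": 0.03, "dz": 0, "ax": 0, "ay": 0, "az": 0, "hand": 56},
    {"dx": 0.5, "dy": 0.07, "dz": 0.1, "ax": 0, "ay": 0, "az": 0, "hand": 56},
    {"dx": 0.75, "dy": 0.1, "dz": 0.3, "ax": 0, "ay": 0, "az": 0, "hand": 56},
    {"dx": 0.83, "dy": 0.12, "dz": 0.5, "ax": 0, "ay": 0, "az": 0, "hand": 56},
    {"dx": 0.83, "dy": 0.12, "dz": 0.7, "ax": 0, "ay": 0, "az": 0, "hand": 56},
    {"dx": 0.83, "dy": 0.12, "dz": 0.85, "ax": 0, "ay": 0, "az": 0, "hand": 56},
    {"dx": 0.83, "dy": 0.12, "dz": 0.93, "ax": 0, "ay": 0, "az": 0, "hand": 56},
    {"dx": 0.83, "dy": 0.12, "dz": 0.98, "ax": 0, "ay": 0, "az": 0, "hand": 56},
    {"dx": 0.83, "dy": 0.12, "dz": 1.01, "ax": 0, "ay": 0, "az": 0, "hand": 56},
    {"dx": 0.83, "dy": 0.12, "dz": 1.03, "ax": 0, "ay": 0, "az": 0, "hand": 56}
  ]
}}

```text
clock: 7.85
tool_pos: [0.4905, 0.0201, 0.0328]
eef_rot: [0.997, 0.071, 0.0, 0.0]
contact_force: [-0.5, 0.5, -1.1]
opening: 0.727
```

```bash
python3 -c "
from h import *
stat()"
```

```text
t 7.85 pos [0.4905 0.0201 0.0328] head 8.12 tilt 0.02 F [-0.5  0.5 -1.1] open 64.0 q [-0.11  0.94 -0.03  2.1   0.28  0.1  -1.84]
```

>>> {"op": "servo_tool", "data": {
  "deltas": [
    {"dx": 0, "dy": 0, "dz": 0.01, "ax": 0, "ay": 0, "az": 0, "hand": 56},
    {"dx": 0, "dy": 0, "dz": 0.02, "ax": 0, "ay": 0, "az": 0, "hand": 56},
    {"dx": 0, "dy": 0, "dz": 0.03, "ax": 0, "ay": 0, "az": 0, "hand": 56}
  ]
}}

```text
clock: 8.22
tool_pos: [0.4904, 0.0201, 0.032]
eef_rot: [0.997, 0.071, 0.0, 0.0]
contact_force: [-2.0, 0.1, 16.6]
opening: 0.724
```

>>> {"op": "servo_tool", "data": {
  "deltas": [
    {"dx": 0, "dy": 0, "dz": -0.02, "ax": 0, "ay": 0, "az": 0, "hand": 70},
    {"dx": 0, "dy": 0, "dz": -0.02, "ax": 0, "ay": 0, "az": 0, "hand": 84},
    {"dx": 0, "dy": 0, "dz": -0.02, "ax": 0, "ay": 0, "az": 0, "hand": 84},
    {"dx": 0, "dy": 0, "dz": -0.3, "ax": 0, "ay": 0, "az": 0, "hand": 84},
    {"dx": 0, "dy": 0, "dz": -0.8, "ax": 0, "ay": 0, "az": 0, "hand": 84},
    {"dx": 0, "dy": 0, "dz": -1.5, "ax": 0, "ay": 0, "az": 0, "hand": 84},
    {"dx": 0, "dy": 0, "dz": -2.0, "ax": 0, "ay": 0, "az": 0, "hand": 84},
    {"dx": 0, "dy": 0, "dz": -2.0, "ax": 0, "ay": 0, "az": 0, "hand": 84}
  ]
}}

```text
clock: 9.22
tool_pos: [0.4916, 0.0201, 0.1536]
eef_rot: [0.997, 0.071, 0.003, -0.0]
contact_force: [-0.7, 0.2, 0.0]
opening: 0.957
```

```bash
python3 -c "
from h import *
stat(); delta((0.4904,.0201,.15),98.1);wsnap('w5')"
```

```text
t 9.22 pos [0.4916 0.0201 0.1536] head 8.1 tilt 0.3 F [-0.7  0.2  0. ] open 84.3 q [-0.05  0.7  -0.14  2.07  0.24  0.38 -1.81]
d [-0.021 -0.003  0.06 ] a [  0.041  -0.038 -15.   ] rows 8.4
```

View pics/w5.png

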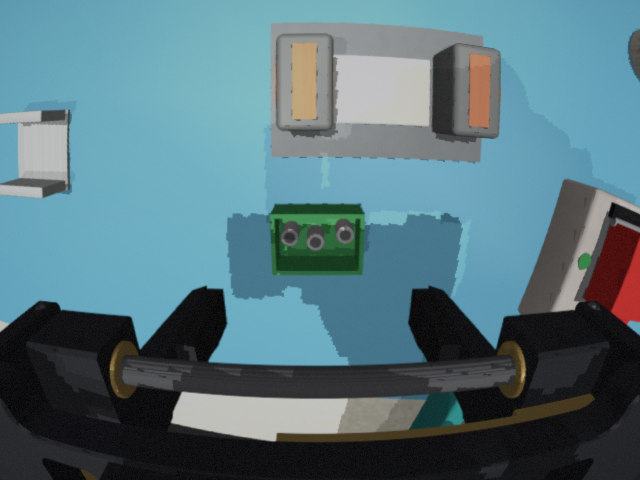

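The tray stands on the mat at (317,240) with all sockets upright. The coils are at (305,80) and (470,90). I measure both here.

Run:
```python
from h import *
m=np.load("w5m.npy",allow_pickle=True).item(); p=np.load("w5p.npy")
hsv=cv2.cvtColor(p,cv2.COLOR_RGB2HSV); H,S,V=[hsv[:,:,i].astype(int) for i in range(3)]
g=(H>40)&(H<80)&(S>110)
c=big(g,(260,195,375,285)); print(rect(wonz(m,c,0.034)))
c=c[(c[:,1]>214)]; print("tray",rect(wonz(m,c,0.034)))
cop=(H>5)&(H<25)&(S>90)
C=[]
for b in ((285,35,325,125),(462,48,498,132)):
  c=big(cop,b); C.append(rect(wonz(m,c,0.054))); print("cop",C[-1])
a,b=C[0][0],C[1][0]; print("mid",(a+b)/2,"yaw",np.degrees(np.arctan2(-(a-b)[0],(a-b)[1])), np.linalg.norm(a-b))
gr=(S<40)&(V>90)
c=big(((S<70)),(262,15,490,170)); print("plate",rect(wonz(m,c,0.004)))
```

```text
(array([0.4924176 , 0.02033897]), (50.41239547729492, 63.758750915527344), 8.116382598876953)
tray (array([0.48872922, 0.01981277]), (42.96206283569336, 63.75876235961914), 8.117321014404297)
cop (array([0.59423883, 0.04252084]), (44.83369064331055, 12.828554153442383), 8.032763481140137)
cop (array([ 0.609495  , -0.06436605]), (46.107852935791016, 14.166176795959473), 8.657159805297852)
mid [ 0.60186691 -0.01092261] yaw 8.12306783461052 0.10797016756091461
plate (array([ 0.60245563, -0.01410362]), (100.08369445800781, 167.05091857910156), 7.932272911071777)
```

>>> {"op": "servo_tool", "data": {
  "deltas": [
    {"dx": 0, "dy": 0, "dz": 0, "ax": 0, "ay": 0, "az": -1.7, "hand": 84},
    {"dx": 0, "dy": 0, "dz": 0, "ax": 0, "ay": 0, "az": -3.4, "hand": 84},
    {"dx": 0, "dy": 0, "dz": 0, "ax": 0, "ay": 0, "az": -5.1, "hand": 84},
    {"dx": 0, "dy": 0, "dz": 0, "ax": 0, "ay": 0, "az": -6.8, "hand": 84},
    {"dx": 0, "dy": 0, "dz": 0, "ax": 0, "ay": 0, "az": -8.5, "hand": 84},
    {"dx": 0, "dy": 0, "dz": 0, "ax": 0, "ay": 0, "az": -10.2, "hand": 84},
    {"dx": 0, "dy": 0, "dz": 0, "ax": 0, "ay": 0, "az": -11.9, "hand": 84},
    {"dx": 0, "dy": 0, "dz": 0, "ax": 0, "ay": 0, "az": -13.6, "hand": 84},
    {"dx": 0, "dy": 0, "dz": 0, "ax": 0, "ay": 0, "az": -15, "hand": 84},
    {"dx": 0, "dy": 0, "dz": 0, "ax": 0, "ay": 0, "az": -15, "hand": 84}
  ]
}}

```text
clock: 10.52
tool_pos: [0.4895, 0.02, 0.1499]
eef_rot: [0.656, 0.755, -0.001, -0.001]
contact_force: [-0.2, 0.2, -0.0]
opening: 0.954
```

```bash
python3 -c "
from h import *
stat(); delta((0.4904,.0201,.031),98.1)"
```

```text
t 10.53 pos [0.4895 0.02   0.1499] head 98.04 tilt 0.14 F [-0.2  0.2 -0. ] open 84.0 q [ 0.2   0.76 -0.56  2.06  0.77  0.55 -0.77]
d [-0.002  0.019  1.981] a [-0.023 -0.007 -0.011] rows 1.9
```

>>> {"op": "servo_tool", "data": {
  "deltas": [
    {"dx": 0, "dy": 0.01, "dz": 0.7, "ax": 0, "ay": 0, "az": 0, "hand": 84},
    {"dx": 0, "dy": 0.01, "dz": 1.3, "ax": 0, "ay": 0, "az": 0, "hand": 84},
    {"dx": 0, "dy": 0.01, "dz": 1.8, "ax": 0, "ay": 0, "az": 0, "hand": 80},
    {"dx": 0, "dy": 0.01, "dz": 1.95, "ax": 0, "ay": 0, "az": 0, "hand": 70},
    {"dx": 0, "dy": 0.01, "dz": 1.95, "ax": 0, "ay": 0, "az": 0, "hand": 60},
    {"dx": 0, "dy": 0.01, "dz": 1.95, "ax": 0, "ay": 0, "az": 0, "hand": 50},
    {"dx": 0, "dy": 0.01, "dz": 1.95, "ax": 0, "ay": 0, "az": 0, "hand": 36},
    {"dx": 0, "dy": 0.01, "dz": 1.95, "ax": 0, "ay": 0, "az": 0, "hand": 36},
    {"dx": 0, "dy": 0.01, "dz": 1.95, "ax": 0, "ay": 0, "az": 0, "hand": 36},
    {"dx": 0, "dy": 0.01, "dz": 1.95, "ax": 0, "ay": 0, "az": 0, "hand": 36}
  ],
  "newtons": 15
}}

```text
clock: 11.78
tool_pos: [0.4913, 0.0201, 0.0348]
eef_rot: [0.655, 0.755, 0.001, 0.001]
contact_force: [-0.3, -0.4, 6.9]
opening: 0.497
```

```bash
python3 -c "
from h import *
stat()"
```

```text
t 11.78 pos [0.4913 0.0201 0.0348] head 98.09 tilt 0.08 F [-0.3 -0.4  6.9] open 43.8 q [ 0.02  0.95 -0.25  2.09  1.06  0.23 -1.04]
```

>>> {"op": "servo_tool", "data": {
  "deltas": [
    {"dx": 0, "dy": 0, "dz": -0.1, "ax": 0, "ay": 0, "az": 0, "hand": 36},
    {"dx": 0, "dy": 0, "dz": -0.25, "ax": 0, "ay": 0, "az": 0, "hand": 36},
    {"dx": 0, "dy": 0, "dz": -0.45, "ax": 0, "ay": 0, "az": 0, "hand": 36},
    {"dx": 0, "dy": 0, "dz": -0.65, "ax": 0, "ay": 0, "az": 0, "hand": 36},
    {"dx": 0, "dy": 0, "dz": -0.85, "ax": 0, "ay": 0, "az": 0, "hand": 36},
    {"dx": 0, "dy": 0, "dz": -1.05, "ax": 0, "ay": 0, "az": 0, "hand": 36},
    {"dx": 0, "dy": 0, "dz": -1.2, "ax": 0, "ay": 0, "az": 0, "hand": 36},
    {"dx": 0, "dy": 0, "dz": -1.25, "ax": 0, "ay": 0, "az": 0, "hand": 36},
    {"dx": 0, "dy": 0, "dz": -1.25, "ax": 0, "ay": 0, "az": 0, "hand": 36}
  ]
}}

```text
clock: 12.9
tool_pos: [0.491, 0.0202, 0.109]
eef_rot: [0.655, 0.755, 0.0, 0.0]
contact_force: [-0.3, 0.6, -1.0]
opening: 0.499
```

```bash
python3 -c "
from h import *
stat(); delta((0.6027,-0.0098,.109),98.12)"
```

```text
t 12.9 pos [0.491  0.0202 0.109 ] head 98.12 tilt 0.01 F [-0.3  0.6 -1. ] open 44.0 q [ 0.15  0.82 -0.47  2.08  0.87  0.45 -0.86]
d [-0.758  1.773 -0.   ] a [0.001 0.001 0.   ] rows 1.9
```

>>> {"op": "servo_tool", "data": {
  "deltas": [
    {"dx": -0.04, "dy": 0.1, "dz": 0, "ax": 0, "ay": 0, "az": 0, "hand": 36},
    {"dx": -0.12, "dy": 0.3, "dz": 0, "ax": 0, "ay": 0, "az": 0, "hand": 36},
    {"dx": -0.26, "dy": 0.6, "dz": 0, "ax": 0, "ay": 0, "az": 0, "hand": 36},
    {"dx": -0.4, "dy": 0.93, "dz": 0, "ax": 0, "ay": 0, "az": 0, "hand": 36},
    {"dx": -0.53, "dy": 1.25, "dz": 0, "ax": 0, "ay": 0, "az": 0, "hand": 36},
    {"dx": -0.65, "dy": 1.53, "dz": 0, "ax": 0, "ay": 0, "az": 0, "hand": 36},
    {"dx": -0.73, "dy": 1.7, "dz": 0, "ax": 0, "ay": 0, "az": 0, "hand": 36},
    {"dx": -0.76, "dy": 1.77, "dz": 0, "ax": 0, "ay": 0, "az": 0, "hand": 36},
    {"dx": -0.76, "dy": 1.77, "dz": 0, "ax": 0, "ay": 0, "az": 0, "hand": 36}
  ]
}}

```text
clock: 14.02
tool_pos: [0.6023, -0.0099, 0.1088]
eef_rot: [0.655, 0.755, -0.0, -0.0]
contact_force: [-0.3, -0.3, -0.3]
opening: 0.499
```

Run:
```python
from h import *
stat(); wsnap('w6'); delta((0.6027,-0.0098,.0388),98.12)
p,d=eyes.snapshot("top"); t=cv2.resize(p[170:260,250:370,::-1],None,fx=5,fy=5,interpolation=cv2.INTER_CUBIC); cv2.imwrite("pics/t6.png",t)
```

```text
t 14.03 pos [ 0.6023 -0.0099  0.1088] head 98.13 tilt 0.03 F [-0.3 -0.3 -0.3] open 44.0 q [ 0.26  0.93 -0.59  1.74  0.75  0.71 -0.59]
d [-0.004  0.012  1.167] a [-0.008 -0.001  0.006] rows 1.1
```

View pics/w6.png

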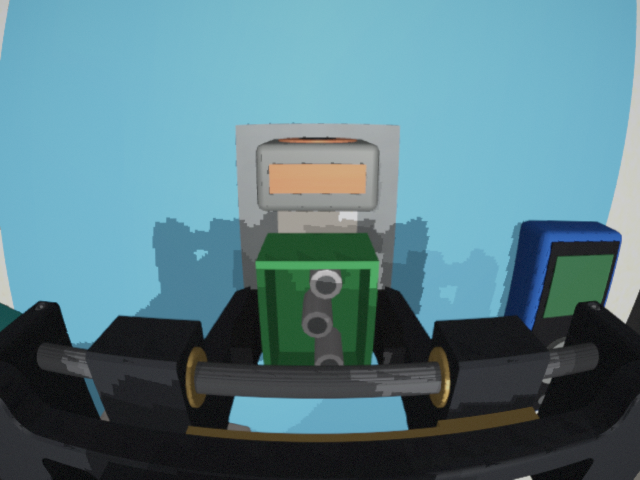

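View pics/t6.png

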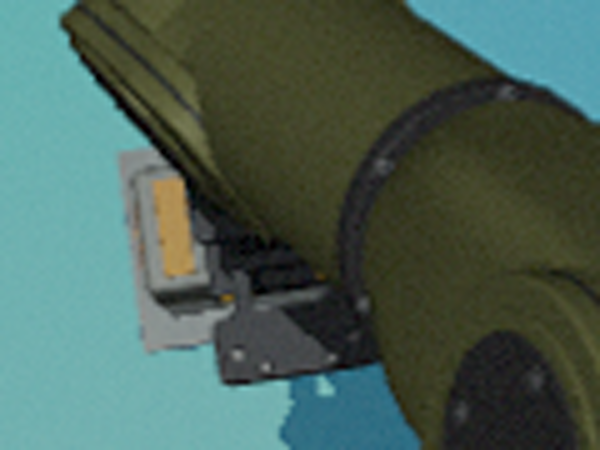

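The tray is held level with its sockets in it, centred on the coil gap (tray and copper strip both centred near column 317). One quick check of the coil's position from this view, then I lower it.

Run:
```python
from h import *
m=np.load("w6m.npy",allow_pickle=True).item(); p=np.load("w6p.npy")
hsv=cv2.cvtColor(p,cv2.COLOR_RGB2HSV); H,S,V=[hsv[:,:,i].astype(int) for i in range(3)]
cop=(H>5)&(H<25)&(S>90)
c=big(cop,(255,158,380,200)); a=rect(wonz(m,c,.054)); print(a)
y=np.radians(8.12); print("pad from it", a[0]-0.054*np.array([-np.sin(y),np.cos(y)]))
g=(H>40)&(H<80)&(S>110)
c=big(g,(240,225,400,365)); e=c[(c[:,1]>255)&(c[:,1]<272)]; P=wonz(m,np.array([[262,263],[374,263]]),0.0740+.034); print("tray end",P, P.mean(0)[:2]-0.032*np.array([-np.sin(y),np.cos(y)]))
```

```text
(array([0.59432251, 0.04252187]), (45.583229064941406, 14.098871231079102), 8.113608360290527)
pad from it [ 0.60194984 -0.01093675]
tray end [[0.57824247 0.01837884 0.108     ]
 [0.61759691 0.02402302 0.108     ]] [ 0.60243959 -0.01047825]
```

>>> {"op": "servo_tool", "data": {
  "deltas": [
    {"dx": 0, "dy": 0, "dz": 0.1, "ax": 0, "ay": 0, "az": 0, "hand": 36},
    {"dx": 0, "dy": 0, "dz": 0.3, "ax": 0, "ay": 0, "az": 0, "hand": 36},
    {"dx": 0, "dy": 0, "dz": 0.5, "ax": 0, "ay": 0, "az": 0, "hand": 36},
    {"dx": 0, "dy": 0, "dz": 0.7, "ax": 0, "ay": 0, "az": 0, "hand": 36},
    {"dx": 0, "dy": 0, "dz": 0.88, "ax": 0, "ay": 0, "az": 0, "hand": 36},
    {"dx": 0, "dy": 0, "dz": 1.0, "ax": 0, "ay": 0, "az": 0, "hand": 36},
    {"dx": 0, "dy": 0, "dz": 1.08, "ax": 0, "ay": 0, "az": 0, "hand": 36},
    {"dx": 0, "dy": 0, "dz": 1.12, "ax": 0, "ay": 0, "az": 0, "hand": 36},
    {"dx": 0, "dy": 0, "dz": 1.14, "ax": 0, "ay": 0, "az": 0, "hand": 36},
    {"dx": 0, "dy": 0, "dz": 1.15, "ax": 0, "ay": 0, "az": 0, "hand": 36}
  ]
}}

```text
clock: 15.38
tool_pos: [0.6027, -0.0099, 0.0401]
eef_rot: [0.655, 0.755, 0.0, 0.0]
contact_force: [-0.4, 0.7, -0.7]
opening: 0.499
```

>>> {"op": "servo_tool", "data": {
  "deltas": [
    {"dx": 0, "dy": 0, "dz": 0.01, "ax": 0, "ay": 0, "az": 0, "hand": 36},
    {"dx": 0, "dy": 0, "dz": 0.02, "ax": 0, "ay": 0, "az": 0, "hand": 36}
  ]
}}

```text
clock: 15.62
tool_pos: [0.6026, -0.01, 0.0389]
eef_rot: [0.655, 0.755, 0.0, 0.0]
contact_force: [-1.6, -1.3, 6.2]
opening: 0.499
```

>>> {"op": "servo_tool", "data": {
  "deltas": [
    {"dx": 0, "dy": 0, "dz": 0, "ax": 0, "ay": 0, "az": 0, "hand": 36},
    {"dx": 0, "dy": 0, "dz": 0, "ax": 0, "ay": 0, "az": 0, "hand": 50},
    {"dx": 0, "dy": 0, "dz": 0, "ax": 0, "ay": 0, "az": 0, "hand": 64},
    {"dx": 0, "dy": 0, "dz": 0, "ax": 0, "ay": 0, "az": 0, "hand": 64},
    {"dx": 0, "dy": 0, "dz": -0.3, "ax": 0, "ay": 0, "az": 0, "hand": 64},
    {"dx": 0, "dy": 0, "dz": -0.8, "ax": 0, "ay": 0, "az": 0, "hand": 64},
    {"dx": 0, "dy": 0, "dz": -1.5, "ax": 0, "ay": 0, "az": 0, "hand": 64},
    {"dx": 0, "dy": 0, "dz": -2.5, "ax": 0, "ay": 0, "az": 0, "hand": 64},
    {"dx": 0, "dy": 0, "dz": -2.5, "ax": 0, "ay": 0, "az": 0, "hand": 64}
  ]
}}

```text
clock: 16.75
tool_pos: [0.6055, -0.0087, 0.1946]
eef_rot: [0.655, 0.755, 0.004, 0.003]
contact_force: [-0.1, -0.3, -0.9]
opening: 0.725
```

Run:
```python
from h import *
stat(); wsnap('w7'); delta((0.43,-0.222,.22),-4.2)
```

```text
t 16.75 pos [ 0.6055 -0.0087  0.1946] head 98.12 tilt 0.6 F [-0.1 -0.3 -0.9] open 63.9 q [ 0.31  0.82 -0.67  1.69  0.65  0.86 -0.5 ]
d [-3.096 -3.366 -0.485] a [ 0.041 -0.044 17.054] rows 9.6
```

View pics/w7.png

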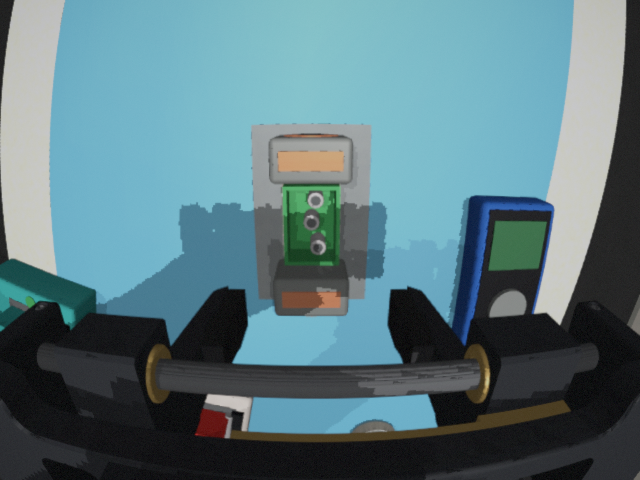

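The tray stands level between the coils with three sockets in it, at (311,225). Now to the switch box.

>>> {"op": "servo_tool", "data": {
  "deltas": [
    {"dx": -0.3, "dy": -0.3, "dz": -0.4, "ax": 0.04, "ay": -0.04, "az": 1.7, "hand": 64},
    {"dx": -0.6, "dy": -0.7, "dz": -0.48, "ax": 0.04, "ay": -0.04, "az": 3.4, "hand": 60},
    {"dx": -0.9, "dy": -1.0, "dz": -0.48, "ax": 0.04, "ay": -0.04, "az": 5.1, "hand": 56},
    {"dx": -1.3, "dy": -1.4, "dz": -0.48, "ax": 0.04, "ay": -0.04, "az": 6.8, "hand": 50},
    {"dx": -1.6, "dy": -1.7, "dz": -0.48, "ax": 0.04, "ay": -0.04, "az": 8.5, "hand": 44},
    {"dx": -2.0, "dy": -2.1, "dz": -0.48, "ax": 0.04, "ay": -0.04, "az": 10.2, "hand": 40},
    {"dx": -2.3, "dy": -2.5, "dz": -0.48, "ax": 0.04, "ay": -0.04, "az": 11.9, "hand": 40},
    {"dx": -2.6, "dy": -2.8, "dz": -0.48, "ax": 0.04, "ay": -0.04, "az": 13.6, "hand": 40},
    {"dx": -2.9, "dy": -3.1, "dz": -0.48, "ax": 0.04, "ay": -0.04, "az": 15.3, "hand": 40},
    {"dx": -3.1, "dy": -3.37, "dz": -0.48, "ax": 0.04, "ay": -0.04, "az": 17.05, "hand": 40}
  ]
}}

```text
clock: 18.05
tool_pos: [0.4271, -0.2234, 0.2168]
eef_rot: [0.999, -0.04, -0.004, 0.0]
contact_force: [-1.0, -0.6, -1.1]
opening: 0.453
```

Run:
```python
from h import *
stat(); m,p,d=wsnap('w8')
hsv=cv2.cvtColor(p,cv2.COLOR_RGB2HSV); H,S,V=[hsv[:,:,i].astype(int) for i in range(3)]
g=(H>40)&(H<80)&(S>110); red=((H<6)|(H>174))&(S>130)&(V>50)
for n,mk in (("green",g),("red",red)):
  nn,l,st,ce=cv2.connectedComponentsWithStats(mk.astype(np.uint8))
  for i in range(1,nn):
    if 40<st[i,4]: print(n,st[i],ce[i].round(1),wonz(m,[ce[i]],0.05).round(4))
```

```text
t 18.05 pos [ 0.4271 -0.2234  0.2168] head -4.58 tilt 0.42 F [-1.  -0.6 -1.1] open 39.9 q [ 0.53  0.59 -0.22  2.03  0.24  0.55 -1.51]
green [  43   23   68   67 2014] [71.4 60.7] [[ 0.5929 -0.0201  0.05  ]]
green [521 103  14  16 173] [527.2 110.6] [[ 0.5111 -0.4081  0.05  ]]
green [259 117  14  11  73] [264.6 122.7] [[ 0.5081 -0.1896  0.05  ]]
red [ 280   63   73  145 8480] [316.3 123.1] [[ 0.5041 -0.229   0.05  ]]
red [358 111  18  17 230] [366.4 119.2] [[ 0.5045 -0.2674  0.05  ]]
```

View pics/w8.png

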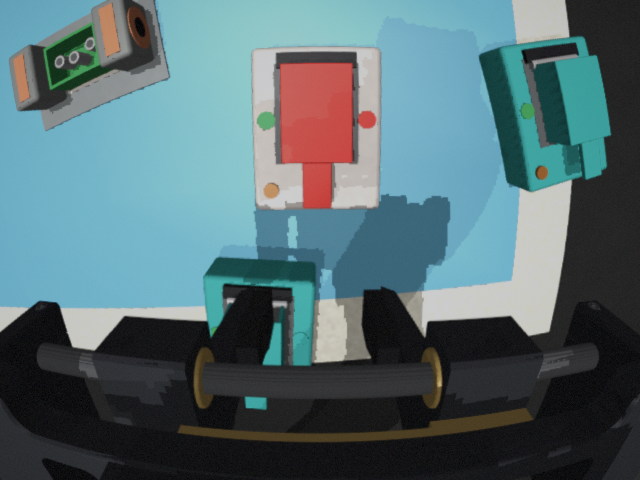

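Run:
```python
from h import *
m=np.load("w8m.npy",allow_pickle=True).item(); p=np.load("w8p.npy")
hsv=cv2.cvtColor(p,cv2.COLOR_RGB2HSV); H,S,V=[hsv[:,:,i].astype(int) for i in range(3)]
red=((H<6)|(H>174))&(S>130)&(V>50)
for row in (70,100,140,155,170,185,200,206):
    xs=np.nonzero(red[row,270:357])[0]+270
    z=0.084 if row>164 else 0.087
    P=wonz(m,[[xs.min()-.5,row],[xs.max()+.5,row]],z); print(row,xs.min(),xs.max(),P[:,:2].round(4).tolist(),P.mean(0)[:2].round(4),(np.linalg.norm(P[0]-P[1])*1e3).round(1))
print("tab end",wonz(m,[[317,208.0]],.084),wonz(m,[[317,208.0]],.078))
gm=(H>40)&(H<95)&(S>60)
c=big(gm&(V>80),(255,108,277,133)); print("green dot",c.min(0),c.max(0),wonz(m,[(c.min(0)+c.max(0))/2],.05))
y=np.radians(-4.2)
x=np.array([np.cos(y),np.sin(y)])
```

```text
70 280 351 [[0.5426, -0.2078], [0.5388, -0.255]] [ 0.5407 -0.2314] 47.4
100 280 352 [[0.5222, -0.2061], [0.5184, -0.2541]] [ 0.5203 -0.2301] 48.2
140 281 352 [[0.4953, -0.2043], [0.4914, -0.2523]] [ 0.4934 -0.2283] 48.1
155 281 352 [[0.4851, -0.2033], [0.4813, -0.2516]] [ 0.4832 -0.2275] 48.4
170 303 330 [[0.4732, -0.2171], [0.4717, -0.2361]] [ 0.4724 -0.2266] 19.2
185 303 331 [[0.4627, -0.2161], [0.4612, -0.2361]] [ 0.4619 -0.2261] 20.0
200 304 330 [[0.4521, -0.2159], [0.4506, -0.2346]] [ 0.4513 -0.2253] 18.8
206 303 330 [[0.4479, -0.2148], [0.4463, -0.2343]] [ 0.4471 -0.2246] 19.6
tab end [[ 0.44560231 -0.22480821  0.084     ]] [[ 0.44413179 -0.224691    0.078     ]]
green dot [257 112] [275 128] [[ 0.51004908 -0.19085111  0.05      ]]
```

The cover measures 48 mm wide and the tab 20 mm at the closed heights, so the cover is closed. The tab point is near (0.4556, -0.2252) and the hinge near (0.5455, -0.232).

Run:
```python
from h import *
stat(); delta((0.4556,-0.2252,.091),-4.15)
```

```text
t 18.1 pos [ 0.4246 -0.2254  0.2168] head -5.07 tilt 0.6 F [-1.5 -1.9 -0.5] open 40.0 q [ 0.53  0.59 -0.22  2.03  0.24  0.55 -1.52]
d [ 0.536 -0.054  2.091] a [ 0.02   0.097 -0.154] rows 2.1
```

The arm is still settling, so I hold briefly and re-measure.

>>> {"op": "servo_tool", "data": {
  "deltas": [
    {"dx": 0, "dy": 0, "dz": 0, "ax": 0, "ay": 0, "az": 0, "hand": 40},
    {"dx": 0, "dy": 0, "dz": 0, "ax": 0, "ay": 0, "az": 0, "hand": 40},
    {"dx": 0, "dy": 0, "dz": 0, "ax": 0, "ay": 0, "az": 0, "hand": 40}
  ]
}}

```text
clock: 18.48
tool_pos: [0.4293, -0.2218, 0.2174]
eef_rot: [0.999, -0.035, -0.002, -0.0]
contact_force: [0.7, 0.7, -0.7]
opening: 0.452
```

Run:
```python
from h import *
stat(); m,p,d=wsnap('w9'); delta((0.4556,-0.2252,.091),-4.15)
hsv=cv2.cvtColor(p,cv2.COLOR_RGB2HSV); H,S,V=[hsv[:,:,i].astype(int) for i in range(3)]
red=((H<6)|(H>174))&(S>130)&(V>50)
c=big(red); x0,y0=c.min(0);x1,y1=c.max(0); print(x0,y0,x1,y1)
for row in (y0+10,y0+70,y1-25,y1-5):
    xs=np.nonzero(red[row,x0:x1+1])[0]+x0
    z=0.084 if row>y0+100 else 0.087
    P=wonz(m,[[xs.min()-.5,row],[xs.max()+.5,row]],z); print(row,P.mean(0)[:2].round(4),(np.linalg.norm(P[0]-P[1])*1e3).round(1))
t=c[c[:,1]>=y1-1]; print("end",wonz(m,[[t[:,0].mean(),y1+.5]],.084))
```

```text
t 18.48 pos [ 0.4293 -0.2218  0.2174] head -4.0 tilt 0.27 F [ 0.7  0.7 -0.7] open 39.9 q [ 0.52  0.59 -0.22  2.03  0.24  0.55 -1.51]
d [0.453 0.023 2.105] a [0.001 0.046 0.019] rows 2.1
284 66 356 210
76 [ 0.5391 -0.2316] 47.5
136 [ 0.4985 -0.2285] 47.5
185 [ 0.4643 -0.2261] 20.1
205 [ 0.4501 -0.2248] 19.6
end [[ 0.4461016  -0.22491102  0.084     ]]
```

>>> {"op": "servo_tool", "data": {
  "deltas": [
    {"dx": 0.46, "dy": 0.02, "dz": 0.6, "ax": 0, "ay": 0.04, "az": 0.02, "hand": 40},
    {"dx": 0.46, "dy": 0.02, "dz": 1.2, "ax": 0, "ay": 0.04, "az": 0.02, "hand": 40},
    {"dx": 0.46, "dy": 0.02, "dz": 1.8, "ax": 0, "ay": 0.04, "az": 0.02, "hand": 40},
    {"dx": 0.46, "dy": 0.02, "dz": 2.1, "ax": 0, "ay": 0.04, "az": 0.02, "hand": 40},
    {"dx": 0.46, "dy": 0.02, "dz": 2.1, "ax": 0, "ay": 0.04, "az": 0.02, "hand": 40},
    {"dx": 0.46, "dy": 0.02, "dz": 2.1, "ax": 0, "ay": 0.04, "az": 0.02, "hand": 40}
  ]
}}

```text
clock: 19.27
tool_pos: [0.456, -0.2258, 0.092]
eef_rot: [0.999, -0.037, 0.0, 0.0]
contact_force: [0.1, -0.4, -0.4]
opening: 0.453
```

Run:
```python
from h import *
stat(); m,p,d=wsnap('w10')
```

```text
t 19.27 pos [ 0.456  -0.2258  0.092 ] head -4.26 tilt 0.04 F [ 0.1 -0.4 -0.4] open 39.9 q [ 0.44  0.83 -0.12  2.04  0.32  0.28 -1.59]
```

View pics/w10.png

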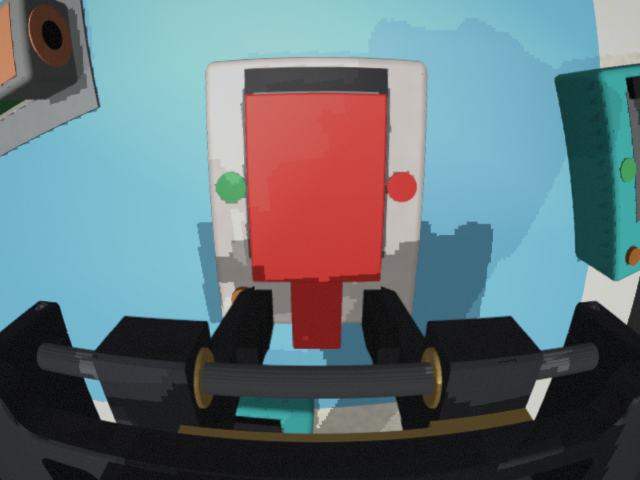

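The tab at (317,315) is centred between the fingers. I close on it gently.

>>> {"op": "servo_tool", "data": {
  "deltas": [
    {"dx": 0, "dy": 0, "dz": 0, "ax": 0, "ay": 0, "az": 0, "hand": 28},
    {"dx": 0, "dy": 0, "dz": 0, "ax": 0, "ay": 0, "az": 0, "hand": 14},
    {"dx": 0, "dy": 0, "dz": 0, "ax": 0, "ay": 0, "az": 0, "hand": 14},
    {"dx": 0, "dy": 0, "dz": 0, "ax": 0, "ay": 0, "az": 0, "hand": 14}
  ],
  "newtons": 6
}}

```text
clock: 19.82
tool_pos: [0.4556, -0.2255, 0.0915]
eef_rot: [0.999, -0.037, -0.0, 0.0]
contact_force: [-0.0, 1.5, 1.0]
opening: 0.225
```

>>> {"op": "servo_tool", "data": {
  "deltas": [
    {"dx": 0.05, "dy": 0, "dz": -0.13, "ax": 0, "ay": 0, "az": 0, "hand": 14},
    {"dx": 0.11, "dy": 0, "dz": -0.25, "ax": 0, "ay": 0, "az": 0, "hand": 14},
    {"dx": 0.18, "dy": 0, "dz": -0.37, "ax": 0, "ay": 0, "az": 0, "hand": 14},
    {"dx": 0.26, "dy": 0, "dz": -0.48, "ax": 0, "ay": 0, "az": 0, "hand": 14},
    {"dx": 0.35, "dy": 0, "dz": -0.59, "ax": 0, "ay": 0, "az": 0, "hand": 14},
    {"dx": 0.45, "dy": 0, "dz": -0.68, "ax": 0, "ay": 0, "az": 0, "hand": 14}
  ]
}}

```text
clock: 20.58
tool_pos: [0.4824, -0.2275, 0.1326]
eef_rot: [0.999, -0.037, -0.001, 0.0]
contact_force: [-1.1, 4.2, -1.4]
opening: 0.229
```

Run:
```python
from h import *
stat(); m,p,d=wsnap('w11')
```

```text
t 20.57 pos [ 0.4824 -0.2275  0.1326] head -4.28 tilt 0.11 F [-1.1  4.2 -1.4] open 20.2 q [ 0.46  0.78 -0.17  1.95  0.28  0.44 -1.57]
```

View pics/w11.png

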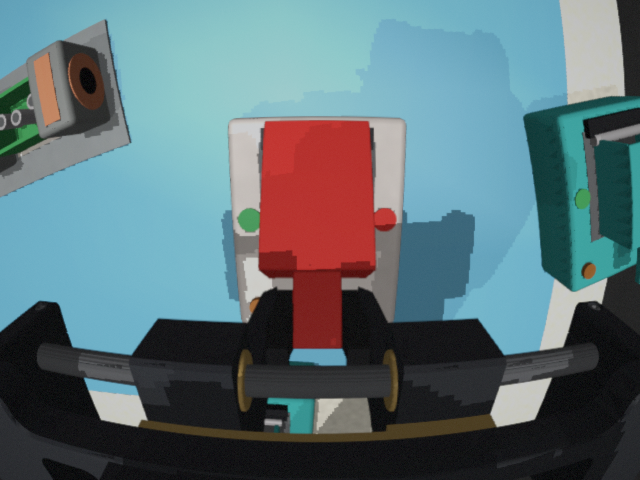

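The cover is lifting with the tab held in the pads. I continue the arc.

>>> {"op": "servo_tool", "data": {
  "deltas": [
    {"dx": 0.11, "dy": 0, "dz": -0.085, "ax": 0, "ay": 0, "az": 0, "hand": 14},
    {"dx": 0.22, "dy": 0, "dz": -0.165, "ax": 0, "ay": 0, "az": 0, "hand": 14},
    {"dx": 0.47, "dy": 0, "dz": -0.29, "ax": 0, "ay": 0, "az": 0, "hand": 14},
    {"dx": 0.735, "dy": 0, "dz": -0.37, "ax": 0, "ay": 0, "az": 0, "hand": 14},
    {"dx": 1.01, "dy": 0, "dz": -0.4, "ax": 0, "ay": 0, "az": 0, "hand": 14},
    {"dx": 1.28, "dy": 0, "dz": -0.385, "ax": 0, "ay": 0, "az": 0, "hand": 14},
    {"dx": 1.55, "dy": 0, "dz": -0.32, "ax": 0, "ay": 0, "az": 0, "hand": 14},
    {"dx": 1.68, "dy": 0, "dz": -0.27, "ax": 0, "ay": 0, "az": 0, "hand": 14},
    {"dx": 1.8, "dy": 0, "dz": -0.21, "ax": 0, "ay": 0, "az": 0, "hand": 14},
    {"dx": 1.8, "dy": 0, "dz": -0.21, "ax": 0, "ay": 0, "az": 0, "hand": 14}
  ]
}}

```text
clock: 21.88
tool_pos: [0.5906, -0.2354, 0.1444]
eef_rot: [0.999, -0.037, -0.0, -0.0]
contact_force: [-0.1, 5.8, -1.4]
opening: 0.228
```

Run:
```python
from h import *
stat(); m,p,d=wsnap('w12')
```

```text
t 21.88 pos [ 0.5906 -0.2354  0.1444] head -4.28 tilt 0.04 F [-0.1  5.8 -1.4] open 20.0 q [ 0.42  0.85 -0.2   1.63  0.24  0.68 -1.55]
```

View pics/w12.png

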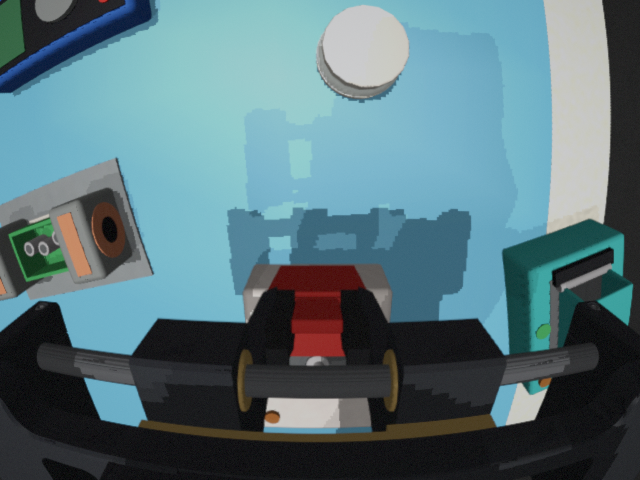

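>>> {"op": "servo_tool", "data": {
  "deltas": [
    {"dx": 0, "dy": 0, "dz": 0, "ax": 0, "ay": 0, "az": 0, "hand": 30},
    {"dx": 0, "dy": 0, "dz": 0, "ax": 0, "ay": 0, "az": 0, "hand": 36},
    {"dx": 0, "dy": 0, "dz": -0.5, "ax": 0, "ay": 0, "az": 0, "hand": 36},
    {"dx": 0, "dy": 0, "dz": -1.2, "ax": 0, "ay": 0, "az": 0, "hand": 36},
    {"dx": -0.7, "dy": 0, "dz": -1.3, "ax": 0, "ay": 0, "az": 0, "hand": 30},
    {"dx": -1.5, "dy": 0, "dz": -1.3, "ax": 0, "ay": 0, "az": 0, "hand": 30},
    {"dx": -2.3, "dy": 0, "dz": -1.2, "ax": 0, "ay": 0, "az": 0, "hand": 30},
    {"dx": -2.4, "dy": 0, "dz": -1.0, "ax": 0, "ay": 0, "az": 0, "hand": 30},
    {"dx": -2.4, "dy": 0, "dz": -1.0, "ax": 0, "ay": 0, "az": 0, "hand": 30}
  ]
}}

```text
clock: 23.05
tool_pos: [0.4458, -0.2262, 0.2049]
eef_rot: [0.999, -0.038, -0.001, 0.001]
contact_force: [0.4, 0.3, 0.7]
opening: 0.339
```

Run:
```python
from h import *
stat(); m,p,d=wsnap('w13')
p,d=eyes.snapshot("side"); cv2.imwrite("pics/s13.png",cv2.resize(p[160:280,320:440,::-1],None,fx=4,fy=4,interpolation=cv2.INTER_CUBIC))
```

```text
t 23.05 pos [ 0.4458 -0.2262  0.2049] head -4.39 tilt 0.13 F [0.4 0.3 0.7] open 29.9 q [ 0.51  0.62 -0.22  2.    0.25  0.55 -1.52]
```

View pics/w13.png

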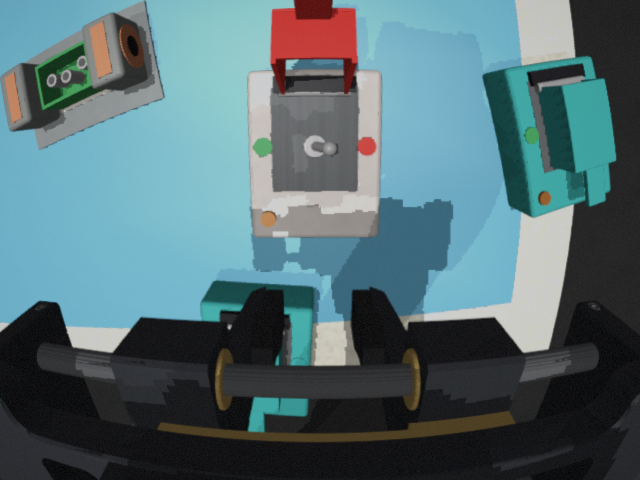

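View pics/s13.png

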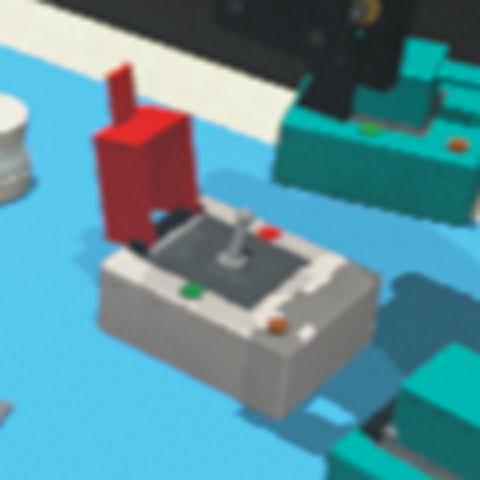

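The cover stands open past upright. The toggle ball is at (329,148), leaning to the red dot, and its pivot is at (314,146).

Run:
```python
from h import *
m=np.load("w13m.npy",allow_pickle=True).item()
print(wonz(m,[[329.5,148]],.0759),wonz(m,[[314,146]],.052), wonz(m,[[262.5,147]],.05),wonz(m,[[366.5,146]],.05))
delta((0.508,-0.240,.088),-4.2)
```

```text
[[ 0.50664492 -0.23930076  0.0759    ]] [[ 0.50714211 -0.2288043   0.052     ]] [[ 0.50965522 -0.1906902   0.05      ]] [[ 0.50444347 -0.26754384  0.05      ]]
d [1.018 0.157 1.958] a [ 0.015 -0.011 -0.02 ] rows 2.1
```

>>> {"op": "servo_tool", "data": {
  "deltas": [
    {"dx": 1.0, "dy": 0.15, "dz": 0.3, "ax": 0, "ay": 0, "az": -0.02, "hand": 30},
    {"dx": 1.0, "dy": 0.15, "dz": 0.8, "ax": 0, "ay": 0, "az": -0.02, "hand": 30},
    {"dx": 1.0, "dy": 0.15, "dz": 1.4, "ax": 0, "ay": 0, "az": -0.02, "hand": 30},
    {"dx": 1.0, "dy": 0.15, "dz": 1.9, "ax": 0, "ay": 0, "az": -0.02, "hand": 30},
    {"dx": 1.0, "dy": 0.15, "dz": 1.96, "ax": 0, "ay": 0, "az": -0.02, "hand": 30},
    {"dx": 1.0, "dy": 0.15, "dz": 1.96, "ax": 0, "ay": 0, "az": -0.02, "hand": 30}
  ]
}}

```text
clock: 23.9
tool_pos: [0.5067, -0.2389, 0.0878]
eef_rot: [0.999, -0.036, 0.0, 0.001]
contact_force: [-0.5, -0.0, 0.4]
opening: 0.337
```

Run:
```python
from h import *
stat(); m,p,d=wsnap('w14')
```

```text
t 23.9 pos [ 0.5067 -0.2389  0.0878] head -4.17 tilt 0.07 F [-0.5 -0.   0.4] open 29.7 q [ 0.45  0.87 -0.15  1.89  0.3   0.4  -1.57]
```

View pics/w14.png

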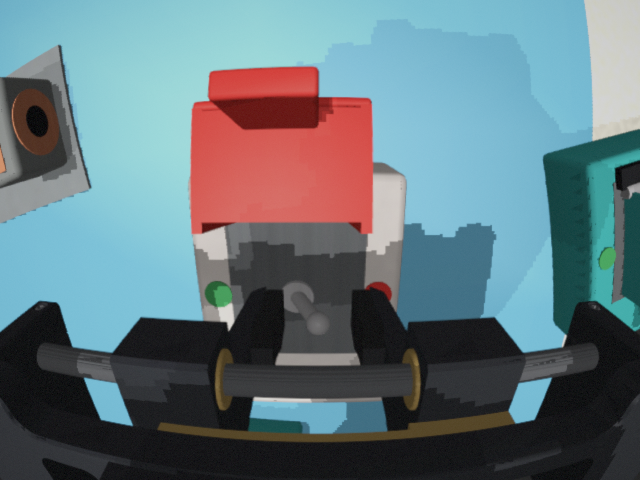

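The ball at (317,322) sits between the open fingers. I sweep it to the green side.

>>> {"op": "servo_tool", "data": {
  "deltas": [
    {"dx": 0, "dy": -0.1, "dz": 0, "ax": 0, "ay": 0, "az": 0, "hand": 30},
    {"dx": 0, "dy": -0.2, "dz": 0, "ax": 0, "ay": 0, "az": 0, "hand": 30},
    {"dx": 0, "dy": -0.28, "dz": 0, "ax": 0, "ay": 0, "az": 0, "hand": 30},
    {"dx": 0, "dy": -0.35, "dz": 0, "ax": 0, "ay": 0, "az": 0, "hand": 30},
    {"dx": 0, "dy": -0.42, "dz": 0, "ax": 0, "ay": 0, "az": 0, "hand": 30},
    {"dx": 0, "dy": -0.48, "dz": 0, "ax": 0, "ay": 0, "az": 0, "hand": 30},
    {"dx": 0, "dy": -0.51, "dz": 0, "ax": 0, "ay": 0, "az": 0, "hand": 30},
    {"dx": 0, "dy": -0.52, "dz": 0, "ax": 0, "ay": 0, "az": 0, "hand": 30}
  ]
}}

```text
clock: 24.95
tool_pos: [0.5077, -0.2113, 0.0875]
eef_rot: [0.999, -0.038, -0.0, 0.003]
contact_force: [-0.2, -9.1, 1.6]
opening: 0.342
```

Run:
```python
from h import *
stat(); m,p,d=wsnap('w15')
```

```text
t 24.95 pos [ 0.5077 -0.2113  0.0875] head -4.36 tilt 0.32 F [-0.2 -9.1  1.6] open 30.1 q [ 0.38  0.87 -0.13  1.92  0.29  0.37 -1.62]
```

View pics/w15.png

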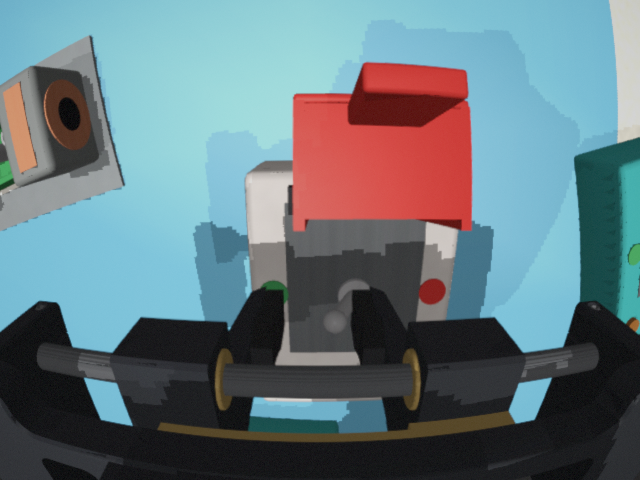

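>>> {"op": "servo_tool", "data": {
  "deltas": [
    {"dx": 0, "dy": 0.1, "dz": 0, "ax": 0, "ay": 0, "az": 0, "hand": 30},
    {"dx": 0, "dy": 0.2, "dz": 0, "ax": 0, "ay": 0, "az": 0, "hand": 36},
    {"dx": 0, "dy": 0.2, "dz": -0.5, "ax": 0, "ay": 0, "az": 0, "hand": 36},
    {"dx": 0, "dy": 0.25, "dz": -1.2, "ax": 0, "ay": 0, "az": 0, "hand": 36},
    {"dx": -0.5, "dy": 0.3, "dz": -2.0, "ax": 0, "ay": 0, "az": 0, "hand": 36},
    {"dx": -0.8, "dy": 0.3, "dz": -2.3, "ax": 0, "ay": 0, "az": 0, "hand": 36},
    {"dx": -0.8, "dy": 0.3, "dz": -2.3, "ax": 0, "ay": 0, "az": 0, "hand": 36}
  ]
}}

```text
clock: 25.88
tool_pos: [0.4583, -0.2219, 0.2262]
eef_rot: [0.999, -0.037, 0.0, 0.0]
contact_force: [0.7, -0.1, 0.9]
opening: 0.403
```

Run:
```python
from h import *
stat(); m,p,d=wsnap('w16')
```

```text
t 25.88 pos [ 0.4583 -0.2219  0.2262] head -4.19 tilt 0.05 F [ 0.7 -0.1  0.9] open 35.5 q [ 0.51  0.6  -0.24  1.95  0.23  0.62 -1.52]
```

View pics/w16.png

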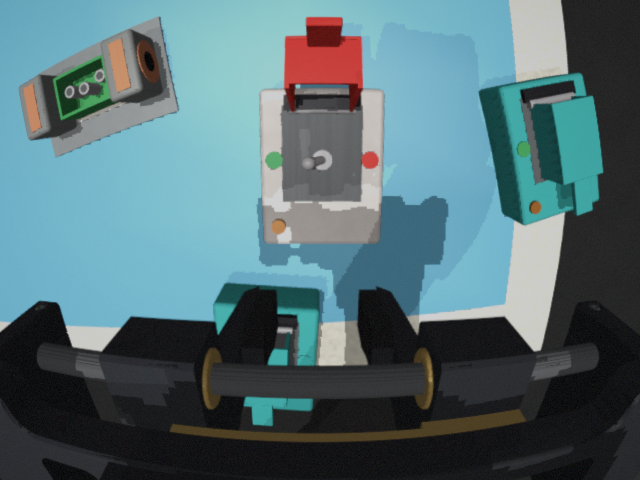

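Run:
```python
from h import *
m=np.load("w16m.npy",allow_pickle=True).item()
b=wonz(m,[[308,163]],.0759)[0];pv=wonz(m,[[323,160]],.052)[0]
v=(b-pv)[:2]; y=np.array([np.sin(np.radians(4.15)),np.cos(np.radians(4.15))]); o=v@y; print(b,pv,o,"angle",np.arcsin(o/.027)+.4)
delta((0.5906,-0.2354,.2344),-4.2); delta((0.5906,-0.2354,.1444),-4.2)
```

```text
[ 0.50797254 -0.21886516  0.0759    ] [ 0.50685523 -0.23014125  0.052     ] 0.011327385628622141 angle 0.8329305752644971
d [ 2.203  0.07  -0.153] a [0.002 0.001 0.008] rows 2.1
d [2.204 0.07  1.347] a [0.002 0.001 0.008] rows 2.5
```

The ball is 11 mm to the green side (about 0.8 rad), so the toggle is fully on. I regrip the tab to close the cover.

>>> {"op": "servo_tool", "data": {
  "deltas": [
    {"dx": 0.7, "dy": 0.05, "dz": -0.2, "ax": 0, "ay": 0, "az": 0, "hand": 42},
    {"dx": 1.6, "dy": 0.05, "dz": -0.2, "ax": 0, "ay": 0, "az": 0, "hand": 42},
    {"dx": 2.2, "dy": 0.05, "dz": -0.15, "ax": 0, "ay": 0, "az": 0, "hand": 42},
    {"dx": 2.2, "dy": 0.05, "dz": -0.15, "ax": 0, "ay": 0, "az": 0, "hand": 42},
    {"dx": 2.2, "dy": 0.05, "dz": 0.3, "ax": 0, "ay": 0, "az": 0, "hand": 42},
    {"dx": 2.2, "dy": 0.05, "dz": 0.8, "ax": 0, "ay": 0, "az": 0, "hand": 42},
    {"dx": 2.2, "dy": 0.05, "dz": 1.34, "ax": 0, "ay": 0, "az": 0, "hand": 42},
    {"dx": 2.2, "dy": 0.05, "dz": 1.34, "ax": 0, "ay": 0, "az": 0, "hand": 42},
    {"dx": 2.2, "dy": 0.05, "dz": 1.34, "ax": 0, "ay": 0, "az": 0, "hand": 42}
  ]
}}

```text
clock: 27.05
tool_pos: [0.5901, -0.2344, 0.145]
eef_rot: [0.999, -0.036, -0.001, 0.0]
contact_force: [-0.2, 0.2, 1.3]
opening: 0.477
```

Run:
```python
from h import *
stat(); m,p,d=wsnap('w17')
```

```text
t 27.05 pos [ 0.5901 -0.2344  0.145 ] head -4.17 tilt 0.08 F [-0.2  0.2  1.3] open 42.0 q [ 0.42  0.85 -0.21  1.63  0.25  0.69 -1.56]
```

View pics/w17.png

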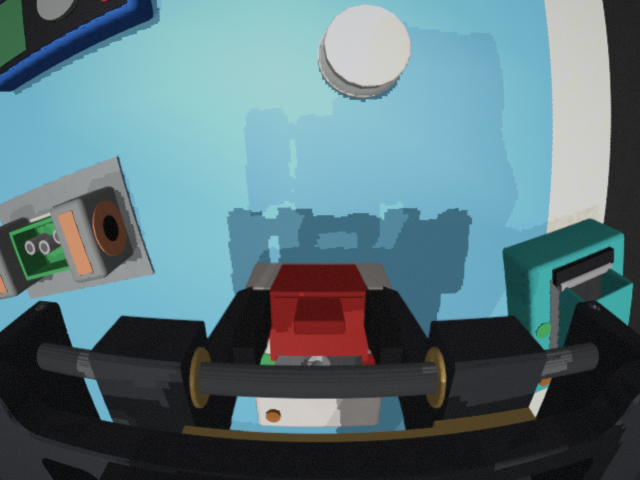

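>>> {"op": "servo_tool", "data": {
  "deltas": [
    {"dx": 0, "dy": 0, "dz": 0, "ax": 0, "ay": 0, "az": 0, "hand": 28},
    {"dx": 0, "dy": 0, "dz": 0, "ax": 0, "ay": 0, "az": 0, "hand": 14},
    {"dx": 0, "dy": 0, "dz": 0, "ax": 0, "ay": 0, "az": 0, "hand": 14},
    {"dx": 0, "dy": 0, "dz": 0, "ax": 0, "ay": 0, "az": 0, "hand": 14},
    {"dx": -0.12, "dy": 0, "dz": -0.06, "ax": 0, "ay": 0, "az": 0, "hand": 14},
    {"dx": -0.25, "dy": 0, "dz": -0.11, "ax": 0, "ay": 0, "az": 0, "hand": 14}
  ],
  "newtons": 6
}}

```text
clock: 27.85
tool_pos: [0.5754, -0.234, 0.1519]
eef_rot: [0.999, -0.037, 0.0, 0.001]
contact_force: [0.8, -2.7, 1.7]
opening: 0.229
```

Run:
```python
from h import *
stat(); m,p,d=wsnap('w18')
```

```text
t 27.85 pos [ 0.5754 -0.234   0.1519] head -4.19 tilt 0.09 F [ 0.8 -2.7  1.7] open 20.1 q [ 0.43  0.83 -0.21  1.67  0.25  0.67 -1.56]
```

View pics/w18.png

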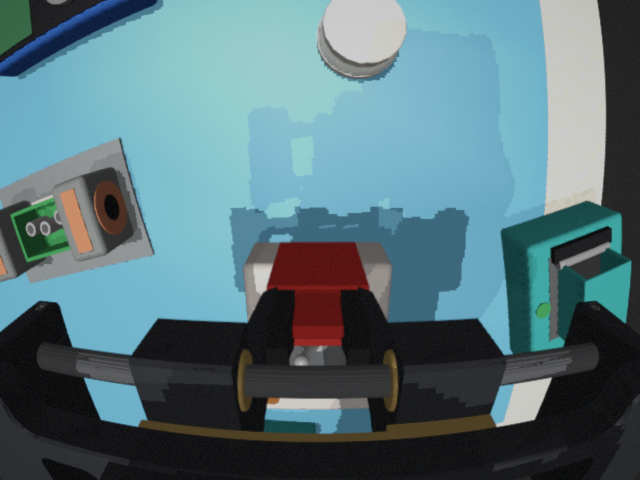

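The tab is held and the cover is following. I bring it down.

>>> {"op": "servo_tool", "data": {
  "deltas": [
    {"dx": -0.27, "dy": 0, "dz": -0.065, "ax": 0, "ay": 0, "az": 0, "hand": 14},
    {"dx": -0.545, "dy": 0, "dz": -0.08, "ax": 0, "ay": 0, "az": 0, "hand": 14},
    {"dx": -0.82, "dy": 0, "dz": -0.05, "ax": 0, "ay": 0, "az": 0, "hand": 14},
    {"dx": -1.08, "dy": 0, "dz": 0.03, "ax": 0, "ay": 0, "az": 0, "hand": 14},
    {"dx": -1.33, "dy": 0, "dz": 0.155, "ax": 0, "ay": 0, "az": 0, "hand": 14},
    {"dx": -1.55, "dy": 0, "dz": 0.32, "ax": 0, "ay": 0, "az": 0, "hand": 14},
    {"dx": -1.74, "dy": 0, "dz": 0.52, "ax": 0, "ay": 0, "az": 0, "hand": 14},
    {"dx": -1.89, "dy": 0, "dz": 0.75, "ax": 0, "ay": 0, "az": 0, "hand": 14},
    {"dx": -1.95, "dy": 0, "dz": 0.87, "ax": 0, "ay": 0, "az": 0, "hand": 14},
    {"dx": -2.0, "dy": 0, "dz": 1.0, "ax": 0, "ay": 0, "az": 0, "hand": 14}
  ]
}}

```text
clock: 29.15
tool_pos: [0.4547, -0.2252, 0.0912]
eef_rot: [0.999, -0.037, -0.001, 0.001]
contact_force: [0.0, -3.1, 7.7]
opening: 0.226
```

Run:
```python
from h import *
stat(); m,p,d=wsnap('w19')
```

```text
t 29.15 pos [ 0.4547 -0.2252  0.0912] head -4.22 tilt 0.14 F [ 0.  -3.1  7.7] open 19.9 q [ 0.44  0.83 -0.12  2.04  0.33  0.28 -1.6 ]
```

View pics/w19.png

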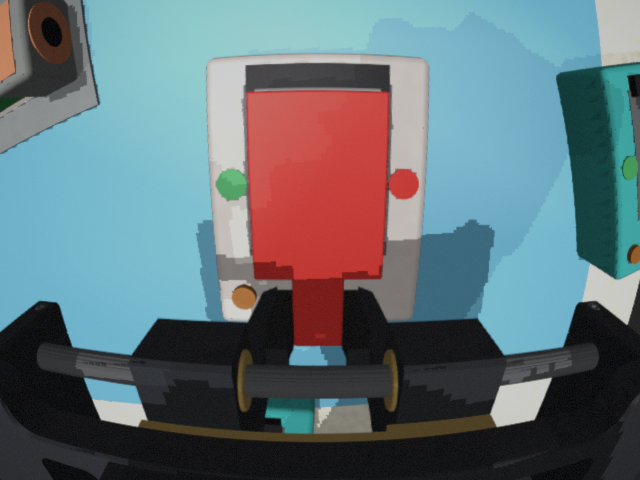

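>>> {"op": "servo_tool", "data": {
  "deltas": [
    {"dx": 0, "dy": 0, "dz": 0.02, "ax": 0, "ay": 0, "az": 0, "hand": 14},
    {"dx": 0, "dy": 0, "dz": 0.02, "ax": 0, "ay": 0, "az": 0, "hand": 30},
    {"dx": 0, "dy": 0, "dz": 0, "ax": 0, "ay": 0, "az": 0, "hand": 36},
    {"dx": 0, "dy": 0, "dz": -0.4, "ax": 0, "ay": 0, "az": 0, "hand": 36},
    {"dx": 0, "dy": 0, "dz": -0.9, "ax": 0, "ay": 0, "az": 0, "hand": 36},
    {"dx": 0, "dy": 0, "dz": -0.9, "ax": 0, "ay": 0, "az": 0, "hand": 10},
    {"dx": 0, "dy": 0, "dz": -0.9, "ax": 0, "ay": 0, "az": 0, "hand": 0},
    {"dx": 0, "dy": 0, "dz": -0.9, "ax": 0, "ay": 0, "az": 0, "hand": 0}
  ]
}}

```text
clock: 30.2
tool_pos: [0.4551, -0.2243, 0.1445]
eef_rot: [0.999, -0.036, -0.001, -0.0]
contact_force: [-0.2, 0.8, 1.1]
opening: 0.092
```

>>> {"op": "servo_tool", "data": {
  "deltas": [
    {"dx": 0, "dy": 0, "dz": 0.3, "ax": 0, "ay": 0, "az": 0, "hand": 0},
    {"dx": 0, "dy": 0, "dz": 0.5, "ax": 0, "ay": 0, "az": 0, "hand": 0},
    {"dx": 0, "dy": 0, "dz": 0.55, "ax": 0, "ay": 0, "az": 0, "hand": 0},
    {"dx": 0, "dy": 0, "dz": 0.58, "ax": 0, "ay": 0, "az": 0, "hand": 0},
    {"dx": 0, "dy": 0, "dz": 0.6, "ax": 0, "ay": 0, "az": 0, "hand": 0}
  ]
}}

```text
clock: 30.82
tool_pos: [0.4557, -0.2248, 0.1096]
eef_rot: [0.999, -0.036, -0.0, 0.0]
contact_force: [0.4, 0.8, -0.6]
opening: 0.007
```

Run:
```python
from h import *
stat()
```

```text
t 30.82 pos [ 0.4557 -0.2248  0.1096] head -4.17 tilt 0.05 F [ 0.4  0.8 -0.6] open 0.6 q [ 0.45  0.8  -0.14  2.04  0.32  0.33 -1.59]
```

>>> {"op": "servo_tool", "data": {
  "deltas": [
    {"dx": 0, "dy": 0, "dz": 0.02, "ax": 0, "ay": 0, "az": 0, "hand": 0},
    {"dx": 0, "dy": 0, "dz": 0.03, "ax": 0, "ay": 0, "az": 0, "hand": 0},
    {"dx": 0, "dy": 0, "dz": 0.04, "ax": 0, "ay": 0, "az": 0, "hand": 0}
  ]
}}

```text
clock: 31.2
tool_pos: [0.4556, -0.2249, 0.1088]
eef_rot: [0.999, -0.036, 0.0, 0.001]
contact_force: [-4.3, 1.8, 20.3]
opening: 0.003
```

>>> {"op": "servo_tool", "data": {
  "deltas": [
    {"dx": 0, "dy": 0, "dz": -0.3, "ax": 0, "ay": 0, "az": 0, "hand": 0},
    {"dx": 0, "dy": 0, "dz": -1.0, "ax": 0, "ay": 0, "az": 0, "hand": 20},
    {"dx": -0.5, "dy": 0, "dz": -2.0, "ax": 0, "ay": 0, "az": 0, "hand": 40},
    {"dx": -0.5, "dy": 0, "dz": -2.5, "ax": 0, "ay": 0, "az": 0, "hand": 40},
    {"dx": -0.5, "dy": 0, "dz": -2.5, "ax": 0, "ay": 0, "az": 0, "hand": 40},
    {"dx": -0.5, "dy": 0, "dz": -2.5, "ax": 0, "ay": 0, "az": 0, "hand": 40}
  ]
}}

```text
clock: 31.95
tool_pos: [0.4255, -0.2224, 0.2565]
eef_rot: [0.999, -0.036, -0.001, 0.0]
contact_force: [-0.3, -0.3, 0.5]
opening: 0.453
```

Run:
```python
from h import *
stat(); m,p,d=wsnap('w20')
ps,_=eyes.snapshot("side"); cv2.imwrite("pics/s20.png",ps[:,:,::-1])
pt,dt=eyes.snapshot("top"); cv2.imwrite("pics/t20.png",pt[:,:,::-1])
mt=eyes.camera_model("top"); p0=np.load("top0p.npy")
hsv=cv2.cvtColor(p,cv2.COLOR_RGB2HSV); H,S,V=[hsv[:,:,i].astype(int) for i in range(3)]
red=((H<6)|(H>174))&(S>130)&(V>50)
c=big(red); x0,y0=c.min(0);x1,y1=c.max(0)
for row in (y0+10,y0+60,y1-20,y1-5):
    xs=np.nonzero(red[row,x0:x1+1])[0]+x0; z=0.084 if row>y0+90 else 0.087
    P=wonz(m,[[xs.min()-.5,row],[xs.max()+.5,row]],z); print(row,P.mean(0)[:2].round(4),(np.linalg.norm(P[0]-P[1])*1e3).round(1))
print("tab end",wonz(m,[[c[c[:,1]>=y1-1][:,0].mean(),y1+.5]],.084))
# tray in top view
hs=cv2.cvtColor(pt,cv2.COLOR_RGB2HSV); H,S=hs[:,:,0].astype(int),hs[:,:,1].astype(int)
c=big((H>40)&(H<85)&(S>100),(285,190,335,235)); print("tray top", rect(onz(mt,c,.038)))
# clutter shift
for n,b in dict(meter=(280,110,365,165),spool=(170,145,205,185),jar=(398,148,435,188)).items():
    x0,y0,x1,y1=b; print(n,np.abs(pt[y0:y1,x0:x1].astype(int)-p0[y0:y1,x0:x1]).mean().round(2), cv2.phaseCorrelate(cv2.cvtColor(p0[y0:y1,x0:x1],cv2.COLOR_RGB2GRAY).astype(float),cv2.cvtColor(pt[y0:y1,x0:x1],cv2.COLOR_RGB2GRAY).astype(float)))
```

```text
t 31.95 pos [ 0.4255 -0.2224  0.2565] head -4.18 tilt 0.09 F [-0.3 -0.3  0.5] open 39.9 q [ 0.56  0.52 -0.27  2.    0.22  0.65 -1.5 ]
80 [ 0.5373 -0.2317] 47.4
130 [ 0.4982 -0.2284] 47.1
174 [ 0.463  -0.2263] 19.0
189 [ 0.4508 -0.2254] 19.2
tab end [[ 0.44635415 -0.22470801  0.084     ]]
tray top (array([ 0.6015849 , -0.00804576]), (48.056663513183594, 63.35855484008789), 8.490986824035645)
meter 7.38 ((0.004994181473421122, -0.06057545884017301), 1.0024965617560064)
spool 8.27 ((-0.06766164735334002, 0.03182200382941858), 0.9693004808639418)
jar 8.21 ((-0.07155745068846642, -0.020626836430768236), 0.9566427094905012)
```

View pics/s20.png

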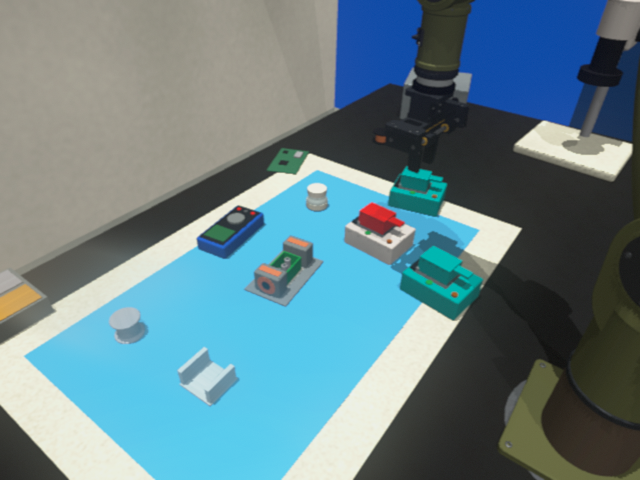

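View pics/t20.png

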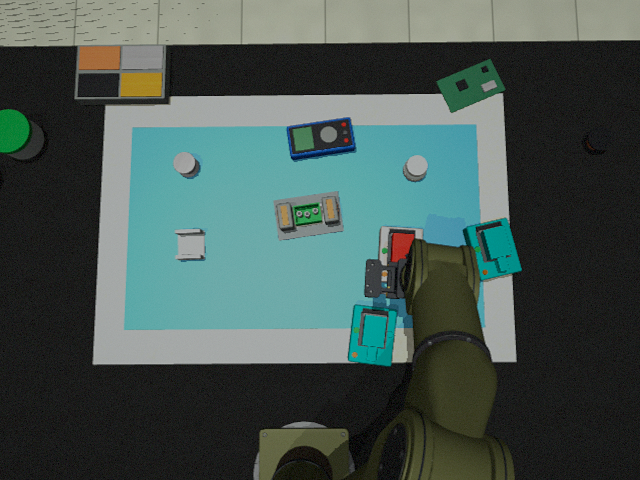

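Both views show the cover closed, the tray between the coils at about (308,213) in the top view, and the jar, spool and meter unmoved (under 0.1 pixel). The hand is well clear, so I hand in.

```bash
python3 -c "
from h import *
print(r.finish_job()); stat()"
```

```text
the job is handed in; nothing more can be done
None
the job is handed in; nothing more can be done
```

The job is handed in, at about 32 s of robot time. `finish_job()` gives no verdict, so the results below are my own last checks.

What I did:
- I lifted the tray out of the rack by its short ends, set it on the bare mat, and took it again by its long sides.
- I set it down between the coils under light contact, about 6 N.
- I then opened the red cover to roughly 100°, swept the toggle to the green side, and brought the cover back down by its tab. A final press on the tab made sure it was shut.

What the last checks showed:

| Check | Result |
|---|---|
| Tray position | Within about 2 mm of the middle of the plate, and within 0.5° of square to the coils |
| Sockets | The last pictures show three sockets standing in the tray |
| Toggle | About 0.83 rad by camera; it was pushed until it met its stop, at about 9 N |
| Cover | Closed: the tab lies where it did before opening, and the final press met a solid stop at the closed height |
| Jar, spool, meter | Moved less than 0.1 pixel in the top view |
| Robot | Clear of everything, no contact force |

- **Camera disagreement:** the top and wrist cameras differed by 2–4 mm on the coil and box positions. I used a mean for the coils and the wrist camera for the box.
- **Toggle not rechecked:** I could not look at it again once the cover was shut.
- **Tray width:** it read 48 mm instead of 44 mm in the last top view. I put that down to a side wall being in view.

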